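# Sort the leftover shelving hardware

## Task

Sort the leftover shelving hardware: stack both steel angle offcuts on the angle stub of the saddle, each fully nested ridge over ridge and centred, the short one directly on the stub and the long one over it as the outermost. Stand the two levelling feet upright in the two-bay tray, one in each bay, and lay the steel channel, open side down, flat in the long tray without a divider. Leave the red-lidded tub and the tape roll where they are.

Things in the scene. Friction and masses are not known exactly. Their poses are not given: they have to be found in the camera images.
- angle_short: Short offcut of dark punched steel angle, loose, 42 mm long, 76 g, lying ridge up like a little roof: two legs 40 mm wide, 3 mm thick, at right angles; 57 mm across, 30.4 mm high. Origin: centre of its underside (level of the lower edges); z up, y along the ridge. Grip by the flat end faces, 42 mm apart along y; near the ridge their metal lies 16 to 30 mm above the origin.
- angle_long: Long offcut of the same dark steel angle, loose, 60 mm long, about 109 g, with the same cross-section (40 mm legs, 3 mm thick, ridge up, 57 mm wide, 30.4 mm high). Origin: centre of its underside; z up, y along the ridge. Easily gripped by its end faces, 60 mm apart along y.
- foot_a: Levelling foot, loose, standing upright: black round base 48 mm in diameter and 10 mm thick, a 22 mm nut on it up to 16 mm, and an upright plain steel stem 14 mm in diameter up to 52 mm above the underside; about 90 g. Origin: centre of its underside, z up. The stem is free to grip from 18 to 52 mm.
- foot_b: A second levelling foot, the same as foot_a in all respects; the two are interchangeable.
- channel: Offcut of bright steel U-channel, loose, lying open side down: 100 mm long (own y), 32 mm wide (own x), 16 mm high, 3 mm thick; about 137 g. Origin: centre of its underside, z up. Gripped across its 32 mm width.
- saddle: Fixed: grey plate 100 (x) by 90 (y), 6 mm thick, in its middle a bright steel angle stub 34 mm long, ridge up along own y, 36.4 mm above the table, section as the offcuts. Origin: centre of the plate's underside, on the table. Each nested section sits 4.2 mm above the one below: fully nested, angle_short's origin is 10.2 and angle_long's 14.5 mm above the saddle's.
- feet_tray: Low grey tray for feet, fixed: 100 mm (x) by 196 mm (y), 18 mm high, walls and floor 4 mm thick, one divider of the same height across its middle (at y = 0) making two bays each 92 mm by 92 mm inside. Origin: centre of its underside; bay centres at own y = +48 and -48 mm, x = 0; floor 4 mm above the origin.
- long_tray: Low grey tray without divider, fixed: 96 mm (x) by 150 mm (y), 18 mm high, walls and floor 4 mm thick (inside 88 by 142 mm). Origin: centre of its underside; floor 4 mm above it. The channel fits only lying along own y.
- tub: Bystander, loose: clear tub of screws with a red lid, 98 by 128 mm, 60 mm high, to the left of the work. Not to be disturbed. Origin: centre of its underside.
- tape_roll: Bystander, loose: brown roll of packing tape lying flat, 100 mm in diameter, 48 mm high, 76 mm hole, to the right of the work. Not to be disturbed. Origin: centre of its underside.
Mind the look-alikes: they are no part of the job. What is shaped like the feet_tray but yellow is not meant.

How it is judged:
By the outcome, as a careful person would: the job done as asked, in the order asked, and still so for the second after the job is handed in, with the robot touching nothing.
It also fails if it takes over 136 s, if anything falls off the work surface, if the arm or the gripper's body presses on something with over 40 N, if the wrist force passes 120 N, or if a joint passes its speed limit or range.

## Robot

A 6-joint arm with a two-finger parallel gripper is mounted at the origin on the work surface. World frame = base frame: x ahead of the robot, y to its left, z up, the work surface at z = 0. Lengths are in m, angles in rad, forces in N, time in s.
With the tool pointing down it reaches from about 0.35 to 0.85 m from the base axis. Payload 8.1 kg.
Tool frame: the origin (TCP) lies on the centre line of the jaws, within the pads' length; the fingertips stand 11 mm ahead of it and the grasp point (between the pads) lies 8 mm behind it (tip_reach is the z of the fingertips in the tool frame, in m); z points along the fingers, y is the direction in which the jaws open and shut (so a half turn about z gives the same grasp; the last joint's range is limited). The gripper opens to 93 mm and grips with 3 to 60 N. Pads are 15 mm wide; open, the fingers measure 128 mm over their backs; the gripper's body (75 mm by 188 mm) begins 65 mm behind the grasp point.
Start: joints at [1.073, 0.13, 1.488, -0, 1.523, -0.085], TCP at [0.241, 0.55, 0.23] pointing down, gripper open.
Joint ranges: [-2.96, 2.96], [-0.89, 2.26], [0.02, 2.5], [-1.34, 4.48], [0, 2.73], [-2.66, 2.66]. Speed limits (rad/s): [2.39, 2.39, 2.79, 3.14, 3.14, 3.14].

## Interface

Orientations are given as a rotation vector (axis times angle).
In Python, from plant import read_state, read_camera, camera_params, close_job, silhouettes, tip_of, tip_reach gives the robot as it stands.
- The arm moves only by the shell command python3 -m creep 'ROWS' [FORCE]. ROWS is JSON, a list of rows, each a list of 5 numbers: the shift along the tool's x, y, z in m, then the turn about the tool's z in rad, then the closure in counts, from 0 (fully open) to 255 (shut). In form: [[dx, dy, dz, twist, gripper], ...]. A call has 1 to 12 rows; each row shifts and turns the commanded pose from where the row before left it, along the tool's axes as they then stand; what a row does not reach is not made up. A row lasts 1/12 s, in which the tool goes at most 41.7 mm and 7.16 degrees, less where a joint would pass 70% of its speed; a pose out of reach is approached as far as the arm can. A call is refused whole if a number of a shift passes 0.0417 or a number of a turn 0.125, either way. A call with a gripper value outside its range is refused whole. The fingers move at their own pace and stop on an object; FORCE is the grip in N (left out, the last holds). Time passes only in rows, so rows that do not move let the fingers close. It gives the time, the measured TCP pose, the force and the opening at its end, in the units of the state.
- read_state(): the state, without advancing time (a new reading comes with each control period).
- read_camera(name): name is "side" or "top" or "wrist"; returns the picture (480x640x3 uint8, red, green, blue); there is no depth.
- camera_params(name): a dict with "fov_y" (degrees; the focal length in pixels is half the picture's height over the tangent of half this angle, whatever the lens; pixels are square), "cx", "cy" (the principal point, pixels), "position" and "rotation" of the camera in the world. Camera axes: x right, y down, z forward; pixel columns grow to the right and rows downward; lengths in m; the calibration is good to about 2 mm. The wrist camera is an equidistant fisheye: a pixel r from the principal point sees the ray r / f radians off the axis. A picture is of the moment at which its call begins: read the wrist's pose just before it. camera_params takes no time and is no camera call; for the wrist camera it gives the pose at the moment of the call.
- close_job(): hands the job in, once; it reports no verdict.
Trained networks look in the newest picture that a camera, given by its name, has taken for a name from the list of things; names that differ only in an ending like _2 or _b are one class to them, and where a whole thing is asked for, a point or a joint stands for the part that bears it (a point fixed in the world has none). Each returns a list of dicts, best first, with "confidence" (0 to 1); they miss things now and then, are a little off and sometimes report something else, mostly with a low value. They report only what shows in the picture. A call takes as long as a camera call. They do not tell look-alikes from the thing itself.
- silhouettes(camera, query): "region" (480x640 bool, what is visible of it) and "pixel" ([column, row] in pixels, amid what is visible of it).
- tip_of(camera, query): "pixel" ([column, row] in pixels: a listed point, or the origin of a listed thing).
The state is a dict: "t": time; "q": joint angles; "dq": joint speeds; "joint_torque": joint torques, N m; "tool_pos": TCP position; "orientation": TCP orientation; "force": force on the tool from outside, world axes, zero at the start; "wrist_torque": the same for the moment, N m; "opening": finger opening in m.
Only numpy, scipy, OpenCV 4.12 (cv2) and the standard library are available. Lean on these libraries where they do the work, as an engineer would, in place of code of your own. Each camera call takes 0.05 s, during which the arm holds its last target.

## Working session

There is one attempt and no reset: what is moved stays moved. The work goes in short steps, Python scripts to look and compute and a shell command to move; the robot and the scene stay as the last step left them, time stands still between calls to the robot, and variables do not carry over. Pictures are saved under pics/ and viewed, and the job is handed in when it is done.

```bash
mkdir -p pics; ls; python3 - <<'E'
from plant import *
import cv2
s=read_state();print(s)
print(tip_reach)
for n in("side","top","wrist"):
    print(n,camera_params(n))
    cv2.imwrite(f"pics/{n}0.png",read_camera(n)[:,:,::-1])
E
```

```text
pics
{'t': 0.0, 'q': array([ 1.07258967e+00,  1.31165262e-01,  1.48925302e+00, -3.35794766e-06,
        1.52298756e+00, -8.53840408e-02]), 'dq': array([-0.00024163, -0.00109514,  0.00030507,  0.00143193, -0.00033936,
        0.00041791]), 'joint_torque': array([ 1.80413295e-03, -5.59845793e+01, -4.91762567e+01,  7.67768710e-02,
        3.52084986e-02, -2.16547205e-04]), 'tool_pos': array([0.24043252, 0.54913469, 0.2285994 ]), 'orientation': array([-6.43758636e-01, -3.07439667e+00,  2.72881689e-03]), 'force': array([ 0.29450595, -0.3944327 ,  0.74192479]), 'wrist_torque': array([0.01118854, 0.0086256 , 0.01697278]), 'opening': 0.09275642806130714}
0.011
side {'fov_y': 54.886204385949284, 'cx': 317.78670439355454, 'cy': 234.70735231899184, 'position': array([ 0.05000055, -0.74958097,  0.76901186]), 'rotation': array([-2.2128851 ,  0.60557471, -0.25157354])}
top {'fov_y': 48.67876512716409, 'cx': 324.46859247591124, 'cy': 239.82880787741232, 'position': array([ 0.22106733, -0.0112302 ,  1.28903664]), 'rotation': array([-2.12152822,  2.10305226, -0.17733678])}
wrist {'fov_y': 65.70646984690485, 'cx': 327.1593475718152, 'cy': 244.99333559416465, 'position': array([0.17892195, 0.57555491, 0.38587076]), 'rotation': array([2.4487712 , 1.60194394, 0.19762817])}
```

View pics/top0.png

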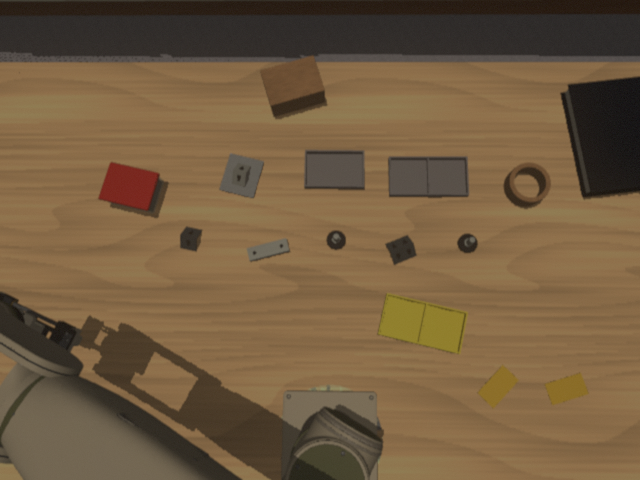

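View pics/side0.png

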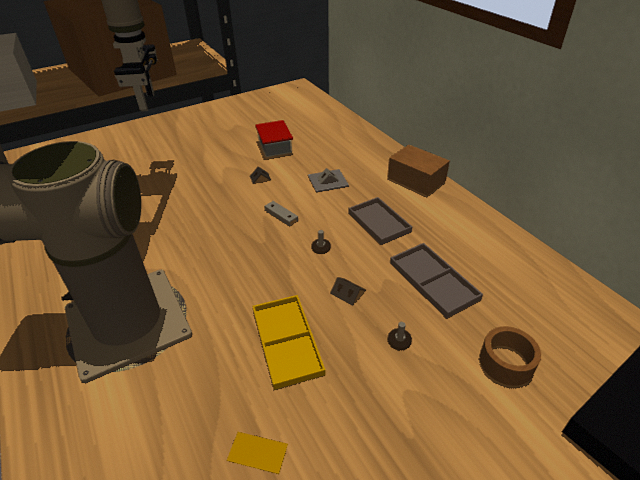

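View pics/wrist0.png

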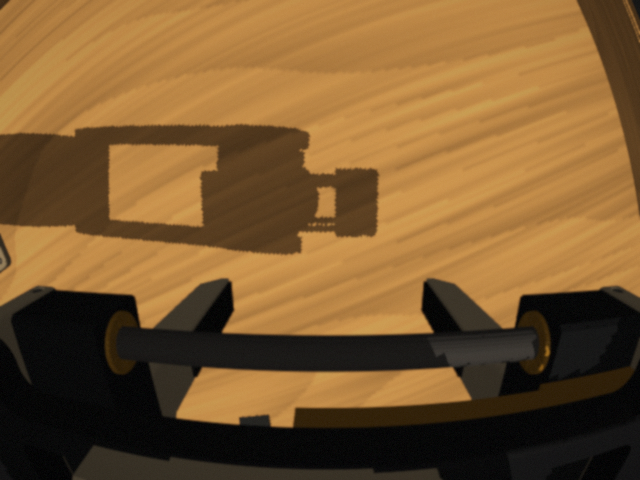

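```bash
cat > h.py <<'E'
from plant import *
import numpy as np, cv2
from scipy.spatial.transform import Rotation as R
def foc(p): return 240/np.tan(np.radians(p["fov_y"]/2))
def ray(name,px,p=None):
    p=p or camera_params(name); f=foc(p)
    d=np.array([(px[0]-p["cx"])/f,(px[1]-p["cy"])/f])
    if name=="wrist":
        th=np.hypot(*d); v=np.array([*(d/max(th,1e-9)*np.sin(th)),np.cos(th)])
    else: v=np.array([*d,1.])
    return np.array(p["position"]), R.from_rotvec(p["rotation"]).apply(v/np.linalg.norm(v))
def onz(name,px,z,p=None):
    o,v=ray(name,px,p); return o+v*(z-o[2])/v[2]
def proj(name,X,p=None):
    p=p or camera_params(name); f=foc(p)
    c=R.from_rotvec(p["rotation"]).inv().apply(np.atleast_2d(X)-p["position"])
    if name=="wrist":
        r=np.hypot(c[:,0],c[:,1]); th=np.arctan2(r,c[:,2]); s=(th/np.maximum(r,1e-9))[:,None]
        uv=c[:,:2]*s
    else: uv=c[:,:2]/c[:,2:]
    return uv*f+[p["cx"],p["cy"]]
E
python3 - <<'E'
from h import *
for c in("top","side"):
  read_camera(c)
  for n in("angle_short","angle_long","foot_a","channel","saddle","feet_tray","long_tray","tub","tape_roll"):
    for d in tip_of(c,n):
        if d["confidence"]>.2: print(c,n,np.round(d["pixel"],1),round(d["confidence"],2),np.round(onz(c,d["pixel"],0)[:2],4))
print(read_state()["t"])
E
```

```text
top angle_short [189.6 240.5] 0.64 [0.4638 0.3537]
top angle_long [398.5 248.9] 0.76 [ 0.4463 -0.1641]
top foot_a [469.7 244.7] 0.74 [ 0.458  -0.3386]
top foot_a [337.5 241. ] 0.53 [ 0.4651 -0.014 ]
top channel [269.3 251.8] 0.71 [0.4368 0.1542]
top saddle [239.6 175.3] 0.89 [0.6333 0.2358]
top feet_tray [422.7 321.1] 0.78 [ 0.2712 -0.2191]
top feet_tray [426.7 179.2] 0.77 [ 0.625  -0.2377]
top long_tray [333.9 171.5] 0.71 [ 0.6444 -0.0038]
top tub [135.6 189.1] 0.61 [0.5957 0.4995]
top tape_roll [522.6 187.8] 0.9 [ 0.6036 -0.476 ]
top tape_roll [426.8 178.9] 0.36 [ 0.6258 -0.2379]
side angle_short [259.6 176.8] 0.52 [0.4695 0.352 ]
side angle_long [346.6 291.5] 0.83 [ 0.4426 -0.1705]
side angle_long [432.5 278.4] 0.45 [ 0.632  -0.2379]
side foot_a [398.  341.8] 0.84 [ 0.4574 -0.3371]
side foot_a [319.7 249.8] 0.6 [ 0.4605 -0.0208]
side foot_a [325.7 184.1] 0.45 [0.6183 0.2148]
side channel [280.8 213.5] 0.58 [0.4437 0.1588]
side saddle [326.7 180.9] 0.9 [0.6293 0.2274]
side saddle [263.9 177.8] 0.38 [0.4782 0.3403]
side feet_tray [431.6 275.6] 0.74 [ 0.6361 -0.2301]
side feet_tray [286.1 341.5] 0.71 [ 0.2652 -0.2211]
side long_tray [378.8 220.9] 0.93 [ 0.6501 -0.0047]
side tub [276.2 148.7] 0.76 [0.5849 0.474 ]
side tub [259.5 179.6] 0.6 [0.4629 0.3384]
side tape_roll [509.1 364.9] 0.74 [ 0.6056 -0.4878]
side tape_roll [434.6 275.5] 0.5 [ 0.6422 -0.2334]
1.15
```

```bash
python3 - <<'E'
from h import *
im=cv2.imread("pics/top0.png")
c=[im[215:265,165:215],im[225:275,375:425],im[225:275,245:295],im[150:200,215:265],im[215:265,311:361],im[218:268,442:492]]
b=[cv2.resize(x,(250,250),interpolation=cv2.INTER_CUBIC) for x in c]
cv2.imwrite("pics/crops.png",np.clip(1.6*np.vstack([np.hstack(b[:3]),np.hstack(b[3:])]),0,255).astype('uint8'))
s=read_state();T=R.from_rotvec(s["orientation"]);print(T.as_matrix())
p=camera_params("wrist");print(T.inv().apply(p["position"]-s["tool_pos"]),(T.inv()*R.from_rotvec(p["rotation"])).as_matrix())
E
```

```text
[[-9.16002124e-01  4.01173414e-01  4.22749466e-07]
 [ 4.01173414e-01  9.16002124e-01  2.71088840e-05]
 [ 1.04881241e-05  2.50013912e-05 -1.00000000e+00]]
[ 0.06696176 -0.00078285 -0.15713599] [[ 3.88158057e-04 -9.69280136e-01 -2.45959078e-01]
 [ 9.99999893e-01  4.38418539e-04 -1.49587345e-04]
 [ 2.52825062e-04 -2.45958993e-01  9.69280202e-01]]
```

View pics/crops.png

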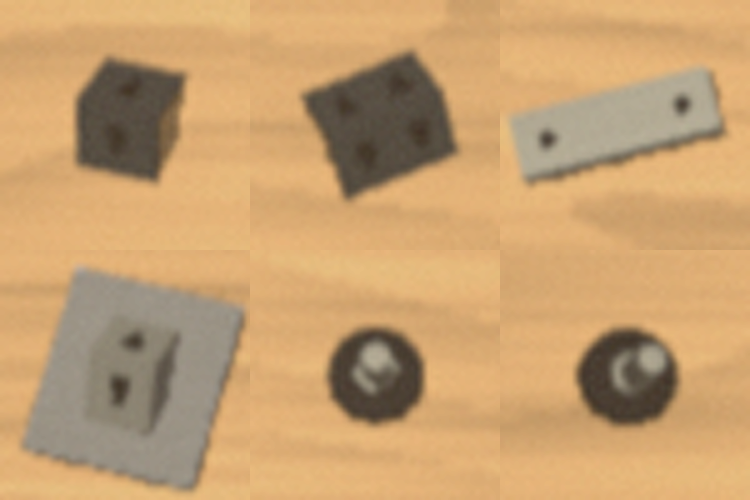

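```bash
python3 -m creep '[[-0.03,-0.009,-0.003,0,0],[-0.03,-0.009,-0.003,0,0],[-0.03,-0.009,-0.003,0,0],[-0.03,-0.009,-0.003,0,0],[-0.03,-0.009,-0.003,0,0],[-0.03,-0.009,-0.003,0,0],[-0.03,-0.009,-0.003,0,0],[-0.03,-0.009,-0.003,0,0],[-0.03,-0.009,-0.003,0,0],[-0.03,-0.009,-0.003,0,0],[-0.02,-0.006,-0.002,0,0],[0,0,0,0,0]]'
cat >> h.py <<'E'
def snap(c,name):
    p=camera_params(c); im=read_camera(c); cv2.imwrite(f"pics/{name}.png",im[:,:,::-1]); np.save(f"pics/{name}.npy",p,allow_pickle=True); return im,p
def sil(c,q): 
    return [d for d in silhouettes(c,q) if d["confidence"]>.25]
E
python3 - <<'E'
from h import *
im,p=snap("wrist","w1")
np.set_printoptions(suppress=True)
for q in("saddle","angle_short"):
    for i,d in enumerate(sil("wrist",q)): print(q,d["confidence"],np.round(d["pixel"],1),d["region"].sum(),np.round(onz("wrist",d["pixel"],0.015,p),4)); np.save(f"pics/w1_{q}_{i}.npy",d["region"])
print(read_state()["tool_pos"],read_state()["t"])
E
```

```text
t: 2.15
tool_pos: [0.4983, 0.3303, 0.2621]
orientation: [0.65, 3.072, -0.001]
force: [0.5, 0.9, -0.2]
opening: 0.0931
saddle 0.8 [294.1 324.5] 2169 [0.6057 0.2382 0.015 ]
[0.49496477 0.33351516 0.26145424] 2.3
```

View pics/w1.png

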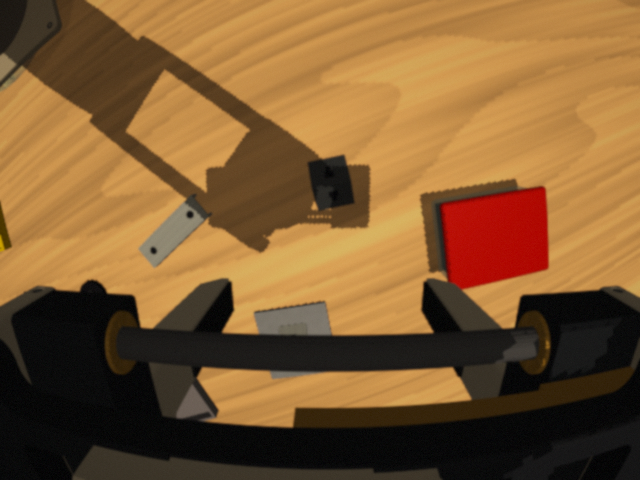

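```bash
python3 -m creep '[[-0.034,-0.0055,0,0,0],[-0.034,-0.0055,0,0,0],[-0.034,-0.0055,0,0,0],[-0.034,-0.0055,0,0,0],[-0.034,-0.0055,0,0,0],[-0.034,-0.0055,0,0,0],[0,0,0,0,0],[0,0,0,0,0],[0,0,0,0,0]]'
python3 - <<'E'
from h import *
im,p=snap("wrist","w2")
np.set_printoptions(suppress=True)
for q in("saddle","angle_short","long_tray"):
    for i,d in enumerate(sil("wrist",q)): print(q,d["confidence"],np.round(d["pixel"],1),d["region"].sum(),np.round(onz("wrist",d["pixel"],0.015,p),4)); np.save(f"pics/w2_{q}_{i}.npy",d["region"])
print(read_state()["tool_pos"],read_state()["t"])
E
```

```text
t: 3.05
tool_pos: [0.668, 0.2226, 0.2612]
orientation: [-0.642, -3.074, -0.0]
force: [-0.8, -0.3, -0.1]
opening: 0.0928
saddle 0.64 [318.9 181.9] 7253 [0.6316 0.2278 0.015 ]
angle_short 0.96 [360.5  17.3] 1344 [0.4789 0.344  0.015 ]
angle_short 0.34 [157.9 269.5] 7183 [0.6452 0.0049 0.015 ]
long_tray 0.78 [161.1 268. ] 6929 [0.6453 0.0101 0.015 ]
long_tray 0.26 [ 96.5 148.8] 1060 [ 0.4744 -0.0036  0.015 ]
[0.66801318 0.22275319 0.26231943] 3.25
```

View pics/w2.png

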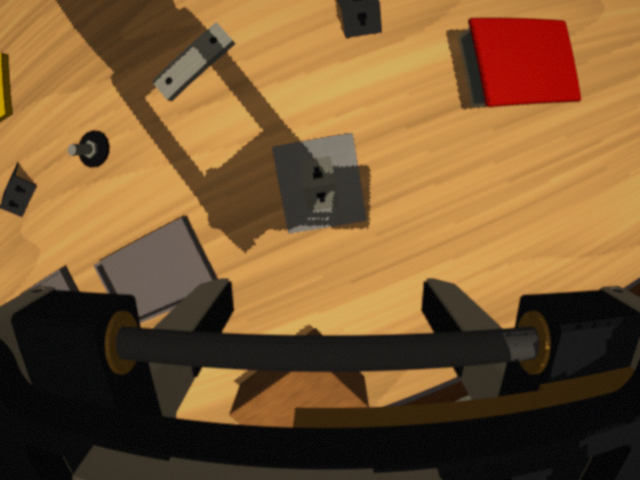

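```bash
cat >> h.py <<'E'
from scipy.optimize import minimize
def box(x0,x1,y0,y1,z0,z1): return np.array([[x,y,z] for x in(x0,x1) for y in(y0,y1) for z in(z0,z1)])/1000.
def cyl(r,z0,z1): 
    a=np.linspace(0,2*np.pi,40,endpoint=False); return np.array([[r*np.cos(t),r*np.sin(t),z] for t in a for z in(z0,z1)])/1000.
def ang(L,base=0):
    o=[]
    s=3*2**.5
    for sg in(1,-1):
        pts=[(0,30.4),(sg*28.3,2.1),(sg*26.2,0),(0,30.4-s)]
        o.append(np.array([[x,y,z+base] for x,z in pts for y in(-L/2,L/2)])/1000.)
    return o
M=dict(angle_short=ang(42),angle_long=ang(60),foot=[cyl(24,0,10),cyl(7,0,52)],channel=[box(-16,16,-50,50,0,16)],
 saddle=[box(-50,50,-45,45,0,6)],feet_tray=[box(-50,50,-98,98,0,18)],long_tray=[box(-48,48,-75,75,0,18)],stub=ang(34,6))
def w(parts,x,y,yaw,z=0):
    c,s=np.cos(yaw),np.sin(yaw)
    return [P@np.array([[c,-s,0],[s,c,0],[0,0,1]]).T+[x,y,z] for P in parts]
def render(c,parts,p,ss=4):
    m=np.zeros((480*ss,640*ss),np.uint8)
    for P in parts:
        u=(proj(c,P,p)+.5)*ss-.5
        cv2.fillConvexPoly(m,cv2.convexHull((u*16).round().astype(np.int32)),255,cv2.LINE_8,4)
    return cv2.resize(m,(640,480),interpolation=cv2.INTER_AREA)/255.
def fit(c,name,mask,p,x0,z=0,ignore=None,base=None):
    k=np.ones_like(mask,float) if ignore is None else 1.-ignore
    mf=mask.astype(float)
    f=lambda v:(np.abs(render(c,w(M[name],v[0],v[1],v[2],z),p)-mf)*k).sum()
    best=None
    for st in (.012,.004,.0015):
        x0=np.array(x0,float)
        sx=np.array([x0,x0+[st,0,0],x0+[0,st,0],x0+[0,0,st*20]])
        r=minimize(f,x0,method="Nelder-Mead",options=dict(initial_simplex=sx,xatol=1e-4,fatol=.2,maxiter=150)); x0=r.x
    return r.x,r.fun/mf.sum()
def draw(im,c,name,v,p,out,z=0,crop=None,extra=None):
    im=im.copy()
    for P in w(M[name],*v,z)+(extra or []):
        u=(proj(c,P,p)).round().astype(np.int32); cv2.polylines(im,[cv2.convexHull(u)],True,(0,255,0),1)
    if crop: im=im[crop[1]:crop[3],crop[0]:crop[2]]
    s=min(800/im.shape[1],600/im.shape[0]); im=cv2.resize(im,None,fx=s,fy=s,interpolation=cv2.INTER_NEAREST)
    cv2.imwrite(f"pics/{out}.png",np.clip(im*1.5,0,255).astype('uint8'))
E
python3 - <<'E'
from h import *
p=np.load("pics/w2.npy",allow_pickle=True).item(); im=cv2.imread("pics/w2.png")
m=np.load("pics/w2_saddle_0.npy")
v,e=fit("wrist","saddle",m,p,[.632,.228,-.3]); print(v,e)
draw(im,"wrist","saddle",v,p,"w2s",crop=(220,80,420,260),extra=w(M["stub"],*v))
m=np.load("pics/w2_long_tray_0.npy")
v,e=fit("wrist","long_tray",m,p,[.645,.0,-.1]); print(v,e)
E
```

```text
[ 0.63349798  0.22728423 -0.24617684] 0.01823396944604396
[ 0.64900599 -0.00854093  0.00345859] 0.1754733586319504
```

View pics/w2s.png

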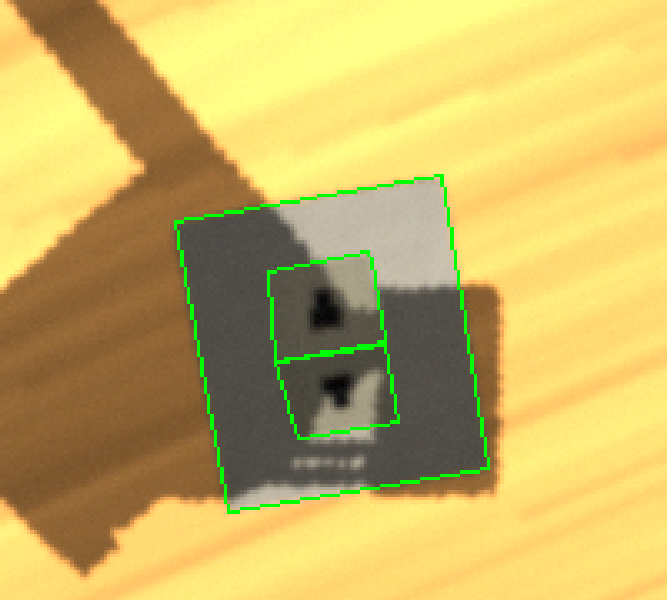

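```bash

cat >> h.py <<'E'
def delta(tgt,yaw=None):
    "tool-axis shift to world TCP tgt; yaw=world angle of ridge/own-y axis rotation (own x yaw)"
    s=read_state();T=R.from_rotvec(s["orientation"]);d=T.inv().apply(np.array(tgt)-s["tool_pos"])
    ty=T.apply([0,1,0]); a=np.arctan2(ty[1],ty[0])
    tw=None
    if yaw is not None:
        tw=-((yaw+np.pi/2-a+np.pi/2)%np.pi-np.pi/2)
    print("tool",np.round(s["tool_pos"],4),"shift",np.round(d,4),"twist",None if tw is None else round(tw,4),"q6",round(s["q"][5],3),"t",round(s["t"],2),"F",np.round(s["force"],1),"open",round(s["opening"],4))
E
python3 - <<'E'
from h import *
p=np.load("pics/w2.npy",allow_pickle=True).item()
m=np.load("pics/w2_angle_short_0.npy")
for n in("angle_short","angle_long"):
  v,e=fit("wrist",n,m,p,[.47,.35,-.15]); print(n,v,e)
delta([.51,.342,.24],v[2])
E
```

```text
angle_short [ 0.46847509  0.34729063 -0.20069245] 0.040630835667600375
angle_long [ 0.46759633  0.35480895 -0.10159978] 0.395891690009337
tool [0.668  0.2228 0.2623] shift [0.1925 0.0462 0.0223] twist -0.3092 q6 -0.911 t 3.25 F [ 0.6 -0.8 -0. ] open 0.0928
```

```bash
python3 -m creep '[[0.032,0.0077,0.0037,0,0],[0.032,0.0077,0.0037,0,0],[0.032,0.0077,0.0037,0,0],[0.032,0.0077,0.0037,0,0],[0.032,0.0077,0.0037,0,0],[0.032,0.0077,0.0037,0,0],[0,0,0,-0.1,0],[0,0,0,-0.11,0],[0,0,0,0,0],[0,0,0,0,0]]'
python3 - <<'E'
from h import *
im,p=snap("wrist","w3")
ok=0
for i,d in enumerate(sil("wrist","angle_short")):
    print(d["confidence"],np.round(d["pixel"],1),d["region"].sum())
    if ok: continue
    ok=1
    v,e=fit("wrist","angle_short",d["region"],p,[.4685,.3473,-.2]); print(v,e)
    draw(im[:,:,::-1],"wrist","angle_short",v,p,"w3s",crop=(220,80,420,260))
delta([*v[:2],.1],v[2])
E
```

```text
t: 4.08
tool_pos: [0.511, 0.3411, 0.24]
orientation: [0.321, 3.124, 0.001]
force: [-0.5, -1.0, 0.6]
opening: 0.0931
0.57 [324.8 174.6] 2239
[ 0.46912096  0.34653133 -0.20503809] 0.02766115825517344
tool [0.5116 0.3406 0.2398] shift [ 0.0428 -0.003   0.1397] twist -0.0011 q6 -0.861 t 4.18 F [-0.1  0.2 -0.1] open 0.0932
```

View pics/w3s.png

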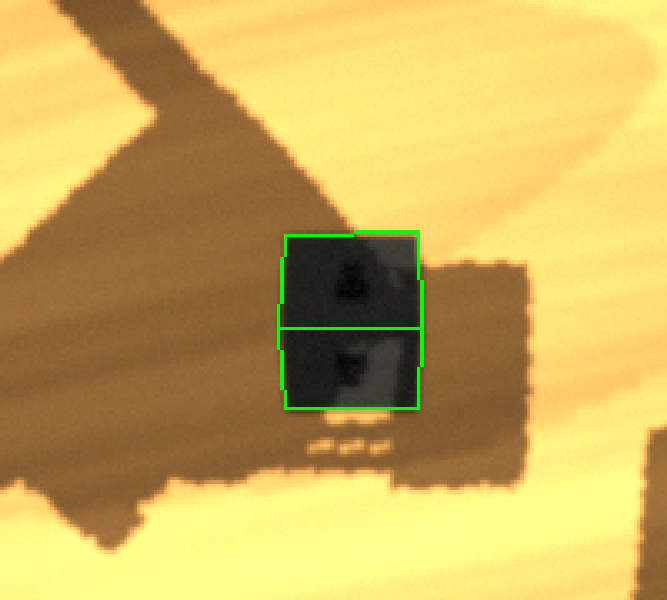

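```bash
python3 -m creep '[[0.0215,-0.0015,0.02,0,0],[0.0215,-0.0015,0.03,0,0],[0,0,0.033,0,0],[0,0,0.035,0,0],[0,0,0.035,0,0],[0,0,0.03,0,0],[0,0,0.025,0,0],[0,0,0.015,0,0],[0,0,0,0,0],[0,0,0,0,0]]' 25
python3 -c "
from h import *
delta([.4691,.3465,.016],-.205);snap('wrist','w4')"
```

```text
t: 5.02
tool_pos: [0.4687, 0.3457, 0.0156]
orientation: [-0.322, -3.124, 0.001]
force: [-0.6, -0.0, 0.1]
opening: 0.0929
tool [0.4687 0.3457 0.0156] shift [-0.0003  0.0008 -0.0004] twist -0.0006 q6 -0.818 t 5.02 F [-0.6 -0.   0.1] open 0.0929
```

View pics/w4.png

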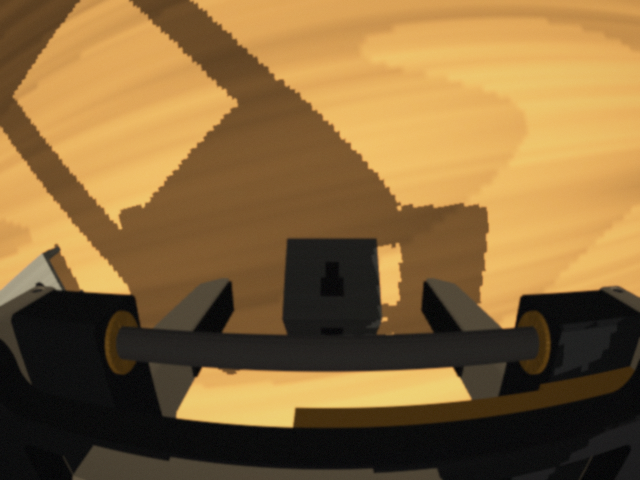

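```bash
python3 -m creep '[[0,0,0,0,200],[0,0,0,0,200],[0,0,0,0,200],[0,0,0,0,200],[0,0,0,0,200],[0,0,0,0,200]]' 25
python3 -c "
from h import *
delta([.6335,.2273,.13],-.246)"
```

```text
t: 5.57
tool_pos: [0.4689, 0.3464, 0.0166]
orientation: [0.318, 3.125, 0.0]
force: [0.1, 0.3, -0.1]
opening: 0.0576
tool [0.4689 0.3464 0.0166] shift [-0.1852 -0.0834 -0.1134] twist 0.0431 q6 -0.82 t 5.57 F [ 0.1  0.3 -0.1] open 0.0576
```

Fingers are still closing.

```bash
python3 -m creep '[[0,0,0,0,200],[0,0,0,0,200],[0,0,0,0,200],[0,0,0,0,200],[0,0,0,0,200]]' 25
python3 -c "
from h import *
delta([.6335,.2273,.13],-.246)"
```

```text
t: 5.98
tool_pos: [0.4689, 0.3463, 0.0165]
orientation: [0.318, 3.125, 0.0]
force: [-0.4, -0.8, -0.4]
opening: 0.0413
tool [0.4689 0.3463 0.0165] shift [-0.1852 -0.0834 -0.1135] twist 0.0432 q6 -0.82 t 5.98 F [-0.4 -0.8 -0.4] open 0.0413
```

```bash
python3 -m creep '[[0,0,-0.015,0,200],[0,0,-0.03,0,200],[0,0,-0.035,0,200],[-0.03,-0.0135,-0.033,0,200],[-0.032,-0.014,0,0,200],[-0.032,-0.014,0,0,200],[-0.032,-0.014,0,0,200],[-0.032,-0.014,0,0,200],[-0.027,-0.0135,0,0,200],[0,0,0,0.043,200],[0,0,0,0,200],[0,0,0,0,200]]'
python3 -c "
from h import *
snap('wrist','w5')
delta([.6335,.2273,.05],-.246)"
```

```text
t: 6.98
tool_pos: [0.6302, 0.2296, 0.1253]
orientation: [-0.384, -3.117, 0.0]
force: [0.3, 0.2, -0.9]
opening: 0.0413
tool [0.6298 0.2301 0.1255] shift [-0.0043 -0.0019  0.0755] twist 0.0017 q6 -1.053 t 7.03 F [-0.3 -0.  -1.5] open 0.0411
```

View pics/w5.png

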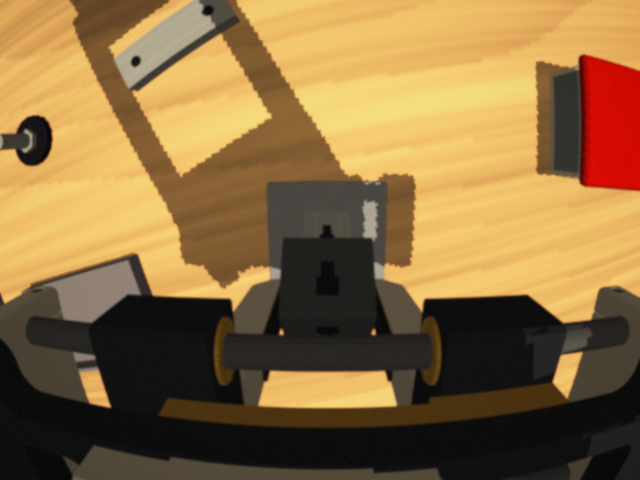

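```bash
python3 -m creep '[[-0.0043,-0.0019,0.02,0,200],[0,0,0.025,0,200],[0,0,0.02,0,200],[0,0,0.01,0,200],[0,0,0,0,200],[0,0,0,0,200]]'
python3 -c "
from h import *
snap('wrist','w6')
delta([.6335,.2273,.0267],-.246)"
```

```text
t: 7.53
tool_pos: [0.6335, 0.2275, 0.0509]
orientation: [-0.383, -3.117, 0.001]
force: [-0.3, 0.6, -0.4]
opening: 0.0412
tool [0.6346 0.2276 0.0522] shift [ 0.001  -0.0006  0.0255] twist 0.0013 q6 -1.058 t 7.58 F [ 0.4 -0.3 -0.3] open 0.0414
```

View pics/w6.png

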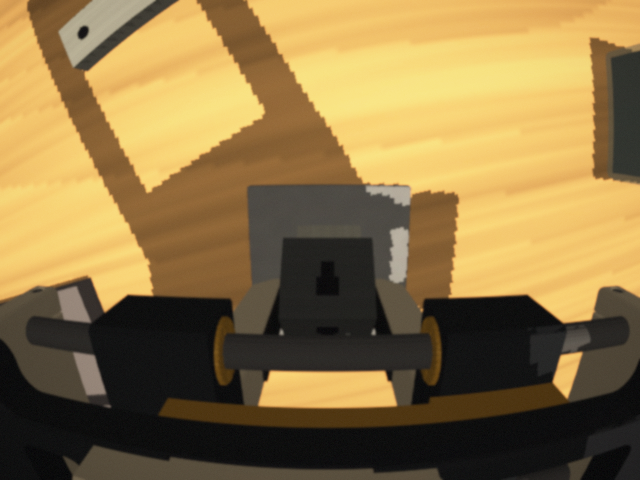

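```bash
python3 -m creep '[[0,0,0.01,0,200],[0,0,0.008,0,200],[0,0,0.004,0,200],[0,0,0.002,0,200],[0,0,0.001,0,200],[0,0,0,0,200],[0,0,0,0,200]]'
python3 -c "
from h import *
delta([.6335,.2273,.0267],-.246)"
```

```text
t: 8.17
tool_pos: [0.6338, 0.2269, 0.0274]
orientation: [-0.385, -3.117, 0.001]
force: [-9.0, -2.4, 13.0]
opening: 0.0413
tool [0.6338 0.2269 0.0274] shift [0.0004 0.0003 0.0007] twist 0.0003 q6 -1.058 t 8.17 F [-9.  -2.4 13. ] open 0.0413
```

```bash
python3 -m creep '[[0.001,0,0,0,200],[0,0,0,0,200],[0,0,0,0,200],[0,0,0,0,200]]'
```

```text
t: 8.5
tool_pos: [0.6335, 0.2272, 0.0272]
orientation: [0.385, 3.117, 0.0]
force: [-4.6, -1.4, 8.5]
opening: 0.0411
```

```bash
python3 -m creep '[[0,0,0.0007,0,200],[0,0,0,0,200],[0,0,0,0,200],[0,0,0,0,200]]'
```

```text
t: 8.83
tool_pos: [0.6336, 0.2272, 0.0271]
orientation: [0.385, 3.117, 0.0]
force: [-6.3, -2.3, 11.9]
opening: 0.0416
```

```bash
python3 -m creep '[[0.001,0,0.0003,0,200],[0,0,0,0,200],[0,0,0,0,200],[0,0,0,0,200]]'
```

```text
t: 9.17
tool_pos: [0.6332, 0.2274, 0.0268]
orientation: [0.385, 3.116, 0.001]
force: [-2.8, -2.1, 10.3]
opening: 0.0417
```

```bash
python3 -m creep '[[0,0,0,0,120],[0,0,0,0,100],[0,0,0,0,80],[0,0,0,0,80],[0,0,0,0,80],[0,0,-0.005,0,80],[0,0,-0.02,0,80],[0,0,-0.03,0,80],[0,0,-0.03,0,60],[0,0,-0.03,0,40],[0,0,0,0,0],[0,0,0,0,0]]'
python3 - <<'E'
from h import *
im,p=snap("wrist","w7"); delta([.68,.21,.2])
E
```

```text
t: 10.17
tool_pos: [0.6343, 0.2279, 0.1437]
orientation: [0.384, 3.112, 0.004]
force: [-0.3, 0.4, 0.1]
opening: 0.0859
tool [0.6329 0.2276 0.1411] shift [-0.0501 -0.0055 -0.0588] twist None q6 -1.056 t 10.22 F [ 0.2  0.6 -0.5] open 0.0895
```

View pics/w7.png

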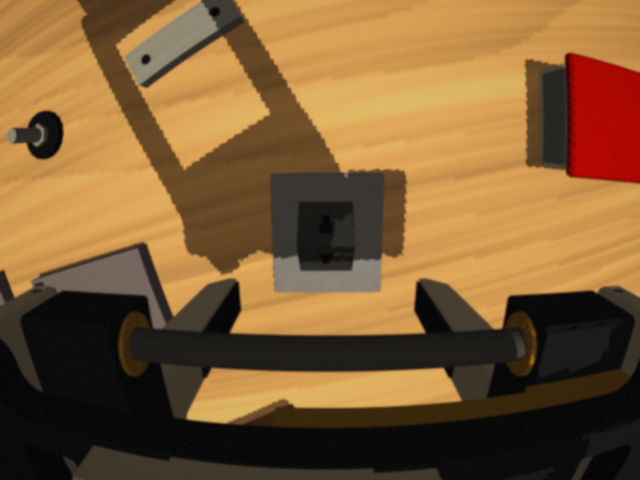

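```bash
python3 - <<'E'
from h import *
im,p=snap("wrist","w8")
a=[d for d in sil("wrist","angle_short")][:1]; s=sil("wrist","saddle")[:1]
for d in s: vs,e=fit("wrist","saddle",d["region"],p,[.6335,.2273,-.246]);print(vs,e,d["confidence"])
for d in a:
    print(d["pixel"],d["confidence"])
    for z in(.0102,.013,.016):
        v,e=fit("wrist","angle_short",d["region"],p,[.6335,.2273,-.246],z=z);print(z,v,e)
draw(im[:,:,::-1],"wrist","saddle",vs,p,"w8s",crop=(220,140,420,310),extra=w(M["angle_short"],*vs,.0102))
E
```

```text
[ 0.63323148  0.2272583  -0.24393096] 0.43752602522869144 0.71
[325.7, 239.8] 0.72
0.0102 [ 0.6334777   0.22623303 -0.24626615] 0.038572583886604776
0.013 [ 0.63300928  0.22638089 -0.2503807 ] 0.030977389721015595
0.016 [ 0.63255443  0.22641105 -0.24112316] 0.028924111012644124
```

View pics/w8s.png

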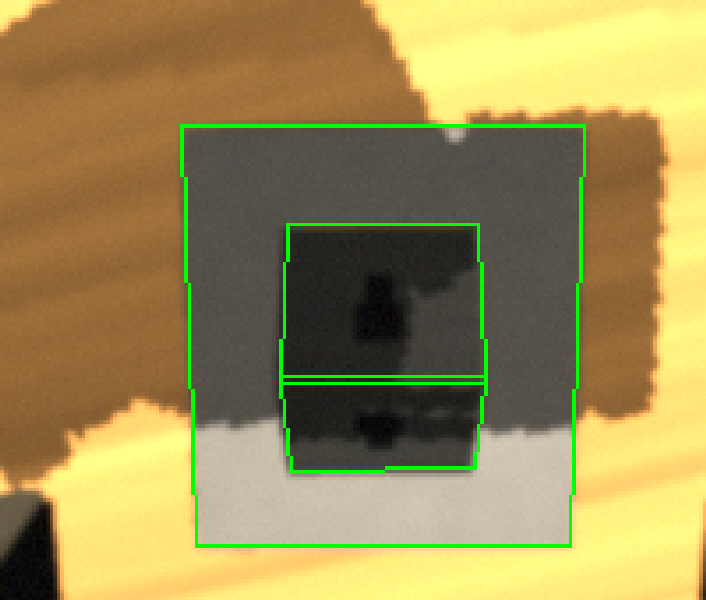

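```bash
python3 -m creep '[[0,0,-0.02,-0.105,0],[0,0,-0.02,-0.105,0],[0,0,-0.02,-0.105,0],[0,0,-0.02,-0.105,0],[0,0,-0.02,-0.105,0],[0,0,0,-0.105,0],[0,0,0,0,0],[0,0,0,0,0]]'
python3 -c "
from h import *
delta([.49,-.15,.24],.39)"
```

```text
t: 11.03
tool_pos: [0.6317, 0.2272, 0.2382]
orientation: [0.594, -3.082, 0.0]
force: [0.1, -0.7, -1.2]
opening: 0.0929
tool [0.6317 0.2272 0.2382] shift [ 0.2718 -0.2975 -0.0012] twist -0.0091 q6 -1.683 t 11.03 F [ 0.1 -0.7 -1.2] open 0.0929
```

```bash
python3 -m creep '[[0.0247,-0.027,0,0,0],[0.0247,-0.027,0,0,0],[0.0247,-0.027,0,0,0],[0.0247,-0.027,0,0,0],[0.0247,-0.027,0,0,0],[0.0247,-0.027,0,0,0],[0.0247,-0.027,0,0,0],[0.0247,-0.027,0,0,0],[0.0247,-0.027,0,0,0],[0.0247,-0.027,0,0,0],[0.0247,-0.027,0,0,0],[0,0,0,0,0]]'
python3 -m creep '[[0,0,0,0,0],[0,0,0,0,0]]'
python3 - <<'E'
from h import *
im,p=snap("wrist","w9")
D=sil("wrist","angle_long")
for i,d in enumerate(D): print(d["confidence"],np.round(d["pixel"],1),d["region"].sum())
v,e=fit("wrist","angle_long",D[0]["region"],p,[.445,-.168,.39]); print(v,e)
draw(im[:,:,::-1],"wrist","angle_long",v,p,"w9s",crop=(220,80,420,260))
delta([*v[:2],.016],v[2])
E
```

```text
t: 12.03
tool_pos: [0.4887, -0.1547, 0.238]
orientation: [0.586, -3.082, 0.001]
force: [-0.9, -0.5, -0.2]
opening: 0.0932
t: 12.2
tool_pos: [0.4912, -0.1494, 0.2386]
orientation: [0.595, -3.083, -0.003]
force: [0.0, 0.3, -0.1]
opening: 0.093
0.93 [325.1 171.8] 3146
[ 0.44512342 -0.17206685  0.40335396] 0.021622228039340337
tool [ 0.4918 -0.1486  0.2391] shift [ 0.0519 -0.0046  0.2231] twist -0.0191 q6 -2.349 t 12.3 F [ 1.   0.1 -0.3] open 0.0929
```

View pics/w9s.png

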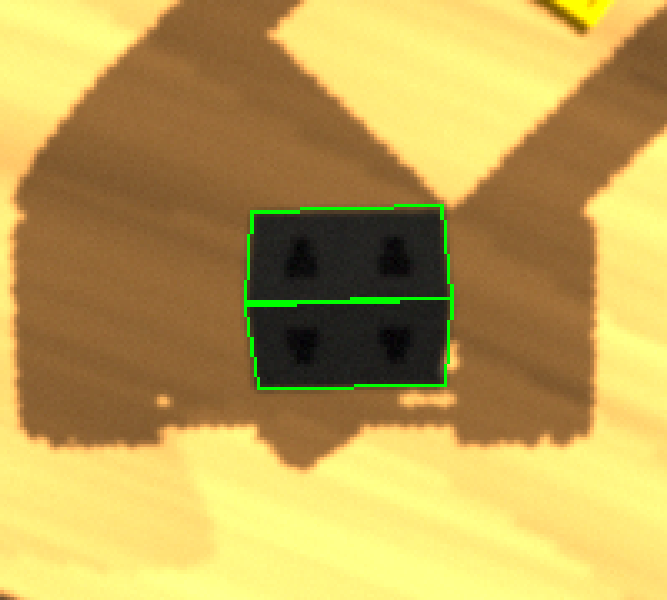

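View pics/w9.png

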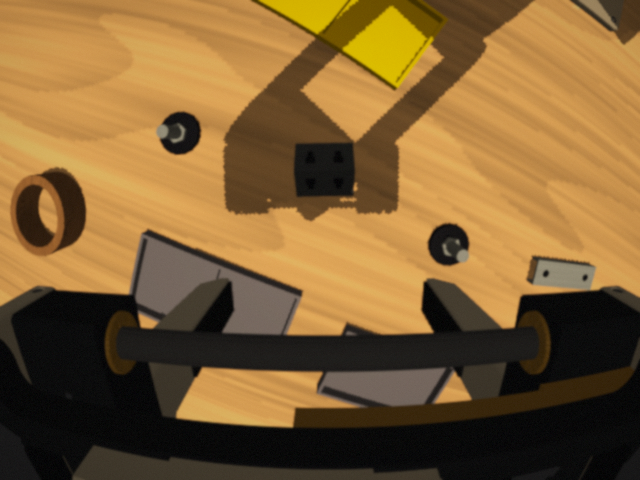

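```bash
python3 -m creep '[[0.026,-0.0025,0.02,-0.019,0],[0.026,-0.002,0.03,0,0],[0,0,0.033,0,0],[0,0,0.035,0,0],[0,0,0.035,0,0],[0,0,0.03,0,0],[0,0,0.025,0,0],[0,0,0.015,0,0],[0,0,0,0,0],[0,0,0,0,0]]' 25
python3 -c "
from h import *
delta([.4451,-.1721,.016],.4034);snap('wrist','w10')"
```

```text
t: 13.13
tool_pos: [0.4452, -0.1725, 0.0164]
orientation: [0.631, -3.076, -0.002]
force: [0.3, 1.0, 0.2]
opening: 0.0933
tool [ 0.4452 -0.1725  0.0164] shift [-0.0001  0.0004  0.0004] twist 0.0011 q6 -2.453 t 13.13 F [0.3 1.  0.2] open 0.0933
```

View pics/w10.png

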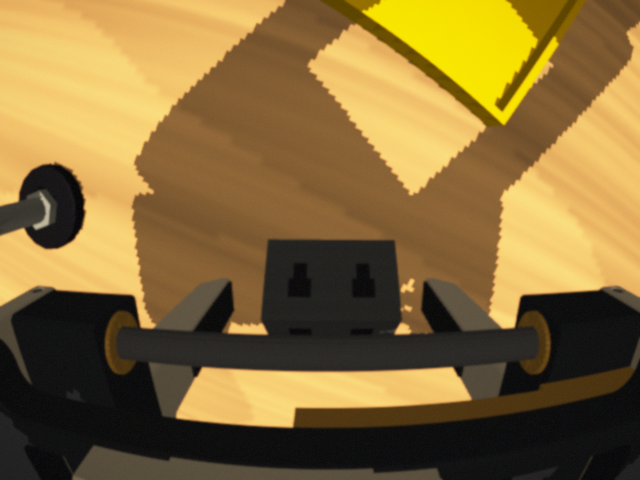

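Centred between the jaws (angle columns 265–398, jaws 232–422). Close.

```bash
python3 -m creep '[[0,0,0,0,200],[0,0,0,0,200],[0,0,0,0,200],[0,0,0,0,200],[0,0,0,0,200],[0,0,0,0,200],[0,0,0,0,200],[0,0,0,0,200]]' 25
python3 -m creep '[[0,0,-0.015,0,200],[0,0,-0.03,0,200],[0,0,-0.035,0,200],[0,0,-0.035,0,200],[0,0,-0.02,0.1,200],[0,0,0,0.11,200],[0,0,0,0.11,200],[0,0,0,0.11,200],[0,0,0,0.11,200],[0,0,0,0.11,200],[0,0,0,0,200],[0,0,0,0,200]]'
python3 -c "
from h import *
delta([.6335,.2268,.13],-.246);snap('wrist','w11')"
```

```text
t: 13.85
tool_pos: [0.4456, -0.174, 0.0172]
orientation: [-0.629, 3.078, -0.0]
force: [0.4, 0.8, 3.6]
opening: 0.0591
t: 14.85
tool_pos: [0.4451, -0.1739, 0.1515]
orientation: [-0.381, -3.118, -0.0]
force: [-0.9, 1.0, -1.4]
opening: 0.0592
tool [ 0.4451 -0.1739  0.1515] shift [-0.0862  0.4342  0.0215] twist 0.0025 q6 -1.807 t 14.85 F [-0.9  1.  -1.4] open 0.0592
```

View pics/w11.png

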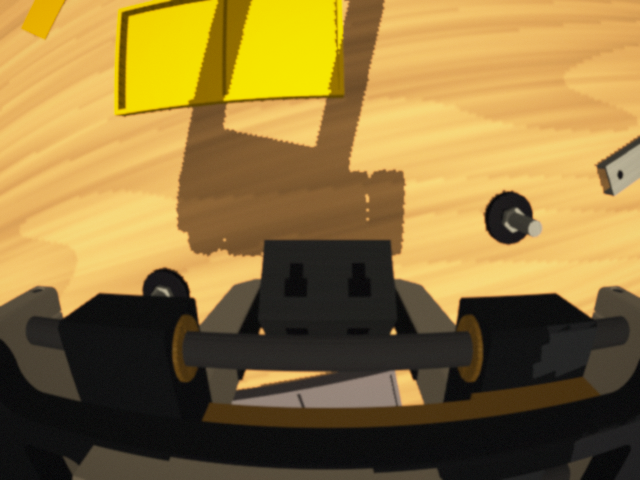

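```bash
python3 -m creep '[[-0.0072,0.0362,0,0,200],[-0.0072,0.0362,0,0,200],[-0.0072,0.0362,0,0,200],[-0.0072,0.0362,0,0,200],[-0.0072,0.0362,0,0,200],[-0.0072,0.0362,0,0,200],[-0.0072,0.0362,0,0,200],[-0.0072,0.0362,0,0,200],[-0.0072,0.0362,0,0,200],[-0.0072,0.0362,0,0,200],[-0.0072,0.0362,0,0,200],[-0.0072,0.0362,0,0,200]]'
python3 -m creep '[[0,0,0.02,0,200],[0,0,0,0,200],[0,0,0,0,200]]'
python3 -c "
from h import *
delta([.6335,.2268,.06],-.246)"
```

```text
t: 15.9
tool_pos: [0.6357, 0.228, 0.1514]
orientation: [-0.381, -3.118, 0.001]
force: [0.0, -0.5, -1.1]
opening: 0.0593
t: 16.15
tool_pos: [0.6337, 0.2259, 0.1296]
orientation: [-0.382, -3.114, 0.003]
force: [-0.1, -0.3, -1.3]
opening: 0.0592
tool [0.6337 0.2259 0.1296] shift [0.0002 0.001  0.0696] twist 0.0022 q6 -1.06 t 16.15 F [-0.1 -0.3 -1.3] open 0.0592
```

```bash
python3 -m creep '[[0.0005,0.0005,0.02,0.002,200],[0,0,0.025,0,200],[0,0,0.015,0,200],[0,0,0.008,0,200],[0,0,0,0,200],[0,0,0,0,200]]'
python3 -c "
from h import *
snap('wrist','w12')
delta([.6333,.2268,.031],-.246)"
```

```text
t: 16.65
tool_pos: [0.635, 0.2263, 0.0644]
orientation: [-0.39, -3.117, 0.0]
force: [1.5, 0.7, -1.2]
opening: 0.0594
tool [0.6357 0.2266 0.0654] shift [ 0.0024 -0.0005  0.0344] twist -0.003 q6 -1.055 t 16.7 F [ 0.1  0.5 -0.7] open 0.0593
```

View pics/w12.png

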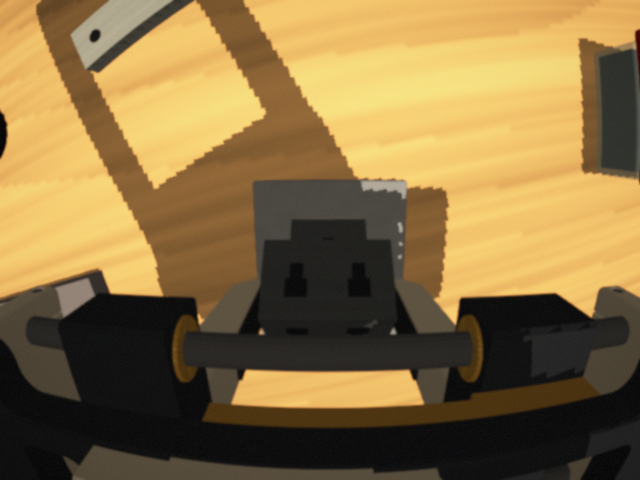

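```bash
python3 -m creep '[[0.002,0.0005,0.01,0,200],[0,0,0.01,0,200],[0,0,0.006,0,200],[0,0,0.003,0,200],[0,0,0.002,0,200],[0,0,0,0,200],[0,0,0,0,200],[0,0,0,0,200]]'
python3 -c "
from h import *
delta([.6333,.2268,.031],-.246)"
```

```text
t: 17.37
tool_pos: [0.6332, 0.2279, 0.033]
orientation: [-0.39, -3.117, -0.0]
force: [-1.8, -0.1, -1.1]
opening: 0.0597
tool [0.6332 0.2279 0.033 ] shift [-0.0004 -0.001   0.002 ] twist -0.0027 q6 -1.053 t 17.37 F [-1.8 -0.1 -1.1] open 0.0597
```

```bash
python3 -m creep '[[0,0,0.001,0,200],[0,0,0.0005,0,200],[0,0,0,0,200],[0,0,0,0,200]]'
python3 -m creep '[[0,0,0.0005,0,200],[0,0,0.0005,0,200],[0,0,0,0,200],[0,0,0,0,200]]'
```

```text
t: 17.7
tool_pos: [0.6333, 0.2279, 0.0329]
orientation: [0.39, 3.117, 0.0]
force: [-7.3, -1.7, 8.3]
opening: 0.0593
t: 18.03
tool_pos: [0.6333, 0.2279, 0.0328]
orientation: [0.389, 3.117, 0.0]
force: [-10.7, -2.9, 15.2]
opening: 0.0593
```

```bash
python3 -m creep '[[0.001,0,0,0,200],[0.0005,0,0,0,200],[0,0,0,0,200],[0,0,0,0,200]]'
python3 -m creep '[[0.0007,0,0.0003,0,200],[0,0,0,0,200],[0,0,0,0,200],[0,0,0,0,200]]'
```

```text
t: 18.37
tool_pos: [0.6327, 0.2285, 0.0322]
orientation: [0.39, 3.115, 0.002]
force: [-4.0, -0.5, 6.8]
opening: 0.0596
t: 18.7
tool_pos: [0.6324, 0.2287, 0.032]
orientation: [0.389, 3.115, 0.002]
force: [-2.2, -0.6, 6.2]
opening: 0.0595
```

```bash
python3 -m creep '[[0.0007,0,0.0005,0,200],[0,0,0,0,200],[0,0,0,0,200],[0,0,0,0,200]]'
python3 -c "
from h import *
snap('wrist','w13')
delta([.6333,.2268,.031],-.246)"
```

```text
t: 19.03
tool_pos: [0.6324, 0.2287, 0.032]
orientation: [0.389, 3.113, 0.002]
force: [-0.4, -1.5, 6.8]
opening: 0.0593
tool [0.6323 0.2287 0.0319] shift [-0.0014 -0.0016  0.0009] twist -0.0029 q6 -1.051 t 19.08 F [-0.9 -2.   7.4] open 0.0594
```

View pics/w13.png

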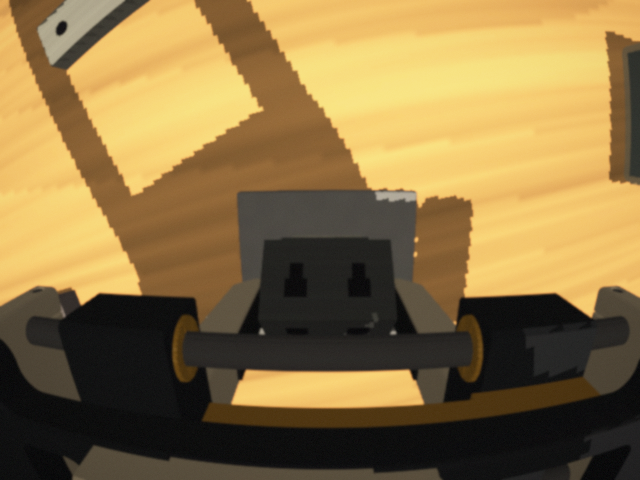

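```bash
python3 -m creep '[[0,0,0,0,80],[0,0,0,0,60],[0,0,0,0,40],[0,0,0,0,40],[0,0,0,0,40],[0,0,-0.005,0,40],[0,0,-0.02,0,40],[0,0,-0.03,0,40],[0,0,-0.03,0,20],[0,0,-0.03,0,0],[0,0,0,0,0],[0,0,0,0,0]]'
python3 - <<'E'
from h import *
im,p=snap("wrist","w14")
a=[d for d in sil("wrist","angle_long")][:1]; s=sil("wrist","saddle")[:1]
v=[.6332,.2273,-.245]
for d in a:
    print(d["pixel"],d["confidence"])
    for z in(.0145,.018):
        vv,e=fit("wrist","angle_long",d["region"],p,v,z=z);print(z,vv,e)
draw(im[:,:,::-1],"wrist","saddle",v,p,"w14s",crop=(220,140,420,310),extra=w(M["angle_long"],*v,.0145))
delta([.46,.15,.24])
E
```

```text
t: 20.08
tool_pos: [0.6323, 0.2291, 0.1484]
orientation: [0.389, 3.112, 0.004]
force: [0.3, 1.2, -0.6]
opening: 0.0927
[324.6, 236.2] 0.63
0.0145 [ 0.63354515  0.2274032  -0.24731381] 0.032004065254341234
0.018 [ 0.63288667  0.22733121 -0.23831056] 0.023020554066130475
tool [0.6294 0.2283 0.1431] shift [ 0.1451 -0.1177 -0.0965] twist None q6 -1.051 t 20.23 F [0.5 0.3 0.1] open 0.0929
```

View pics/w14s.png

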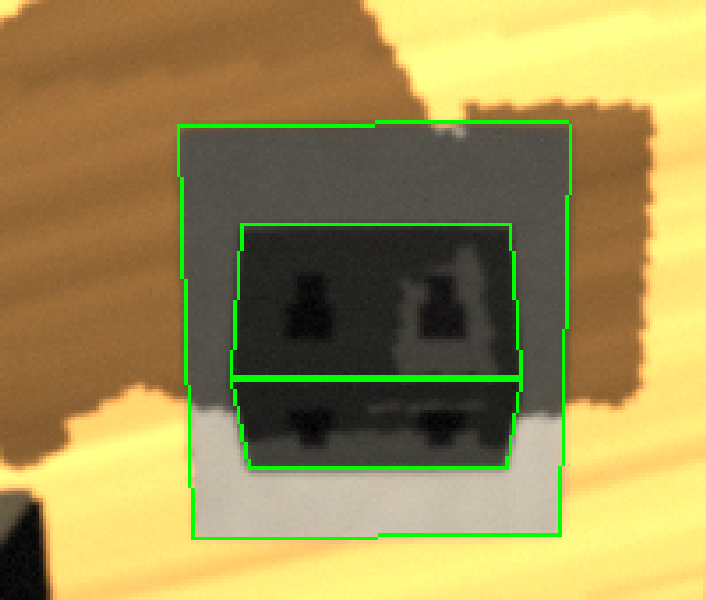

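```bash
python3 -m creep '[[0,0,-0.025,-0.11,0],[0,0,-0.025,-0.11,0],[0,0,-0.025,-0.11,0],[0,0,-0.02,-0.11,0],[0,0,0,0,0],[0,0,0,0,0]]'
python3 -c "
from h import *
delta([.484,.165,.24],.2)"
```

```text
t: 20.73
tool_pos: [0.6306, 0.2286, 0.2395]
orientation: [-0.297, 3.127, 0.0]
force: [0.4, 0.4, 0.1]
opening: 0.093
tool [0.6306 0.2286 0.2395] shift [ 0.1559 -0.0348 -0.0006] twist -0.0105 q6 -1.489 t 20.73 F [0.4 0.4 0.1] open 0.093
```

```bash
python3 -m creep '[[0.031,-0.007,0,0,0],[0.031,-0.007,0,0,0],[0.031,-0.007,0,0,0],[0.031,-0.007,0,0,0],[0.031,-0.007,0,0,0],[0,0,0,0,0],[0,0,0,0,0],[0,0,0,0,0]]'
python3 - <<'E'
from h import *
im,p=snap("wrist","w15")
D=sil("wrist","channel")
for i,d in enumerate(D): print(d["confidence"],np.round(d["pixel"],1),d["region"].sum())
v,e=fit("wrist","channel",D[0]["region"],p,[.44,.156,.25]); print(v,e)
draw(im[:,:,::-1],"wrist","channel",v,p,"w15s",crop=(200,80,440,260))
delta([*v[:2],.016],v[2]+np.pi/2)
E
```

```text
t: 21.4
tool_pos: [0.4846, 0.1646, 0.2382]
orientation: [0.297, -3.126, 0.0]
force: [0.2, -0.3, 0.2]
opening: 0.0929
0.56 [324.7 176.4] 3037
[0.44205637 0.15326308 0.26191847] 0.036692556508938774
tool [0.4854 0.1649 0.2389] shift [ 0.0446 -0.0032  0.223 ] twist 1.4993 q6 -1.534 t 21.5 F [ 0.5 -0.2 -0.4] open 0.0929
```

View pics/w15s.png

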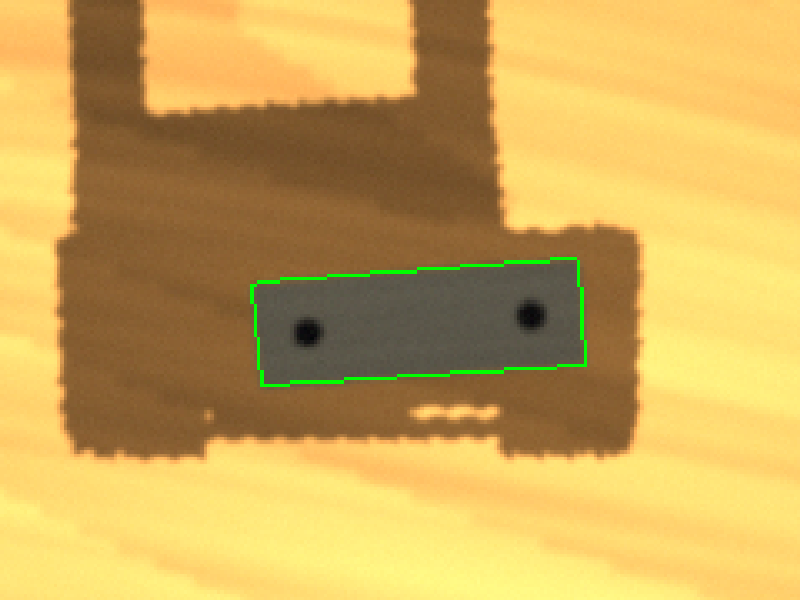

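View pics/w15.png

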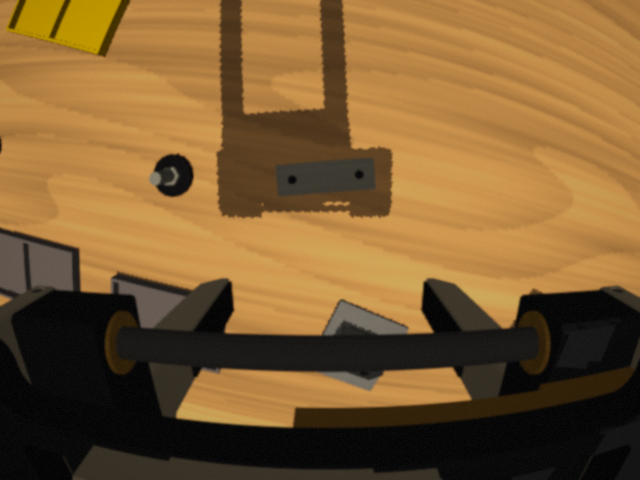

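```bash
python3 -m creep '[[0.0223,-0.0016,0,0,0],[0.0223,-0.0016,0,0,0],[0,0,0.01,0.12,0],[0,0,0.01,0.12,0],[0,0,0.01,0.12,0],[0,0,0.01,0.12,0],[0,0,0.01,0.12,0],[0,0,0.01,0.12,0],[0,0,0.01,0.12,0],[0,0,0.01,0.12,0],[0,0,0.01,0.12,0],[0,0,0.01,0.12,0]]' 25
python3 -m creep '[[0,0,0.01,0.1,0],[0,0,0.02,0.1,40],[0,0,0.02,0.1,40],[0,0,0.02,0,40],[0,0,0,0,40],[0,0,0,0,40],[0,0,0,0,40]]'
python3 -c "
from h import *
delta([.4421,.1533,.0135],.262+np.pi/2);snap('wrist','w16')"
```

```text
t: 22.5
tool_pos: [0.4425, 0.1534, 0.1389]
orientation: [-1.527, -2.745, 0.0]
force: [0.4, 0.4, 0.1]
opening: 0.093
t: 23.08
tool_pos: [0.4425, 0.1534, 0.0705]
orientation: [1.911, 2.493, 0.001]
force: [-0.2, 0.7, 0.5]
opening: 0.0785
tool [0.4425 0.1534 0.0705] shift [ 0.     -0.0004  0.057 ] twist 0.0006 q6 -0.039 t 23.08 F [-0.2  0.7  0.5] open 0.0785
```

View pics/w16.png

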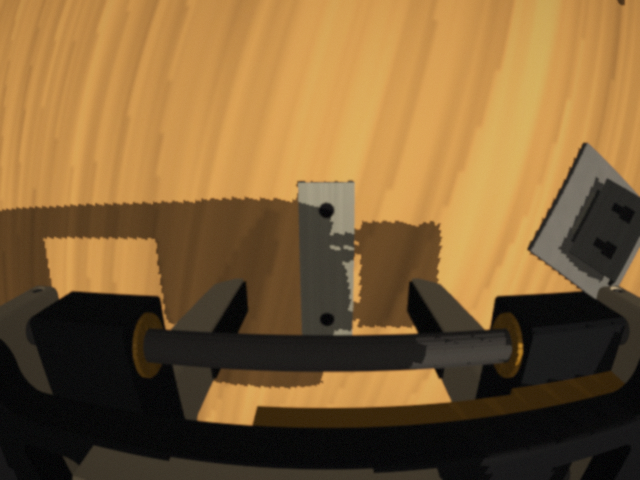

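```bash
python3 -m creep '[[0,0,0.02,0,40],[0,0,0.02,0,40],[0,0,0.012,0,40],[0,0,0.005,0,40],[0,0,0,0,220],[0,0,0,0,220],[0,0,0,0,220],[0,0,0,0,220],[0,0,0,0,220],[0,0,0,0,220],[0,0,0,0,220],[0,0,0,0,220]]' 30
python3 -m creep '[[0,0,0,0,220],[0,0,0,0,220]]'
```

```text
t: 24.13
tool_pos: [0.4418, 0.1531, 0.0129]
orientation: [1.912, 2.492, 0.0]
force: [-0.4, -1.1, 2.9]
opening: 0.0315
t: 24.3
tool_pos: [0.4418, 0.1531, 0.0129]
orientation: [1.912, 2.492, 0.0]
force: [-0.3, 1.3, 3.6]
opening: 0.0319
```

```bash
python3 -m creep '[[0,0,-0.01,0,220],[0,0,-0.025,0,220],[0,0,-0.03,0.09,220],[0,0,-0.035,0.09,220],[0,0,-0.035,0.08,220],[0,0,-0.035,0,220],[0,0,-0.02,0,220],[0,0,0,0,220],[0,0,0,0,220]]'
python3 -c "
from h import *
delta([.648,-.09,.2],0+np.pi/2)"
```

```text
t: 25.05
tool_pos: [0.4424, 0.1533, 0.2044]
orientation: [2.218, 2.222, 0.004]
force: [0.1, 0.7, -2.0]
opening: 0.0317
tool [0.4424 0.1533 0.2044] shift [-0.2437  0.205   0.0048] twist 0.002 q6 0.222 t 25.05 F [ 0.1  0.7 -2. ] open 0.0317
```

```bash
python3 -m creep '[[-0.027,0.0228,0,0,220],[-0.027,0.0228,0,0,220],[-0.027,0.0228,0,0,220],[-0.027,0.0228,0,0,220],[-0.027,0.0228,0,0,220],[-0.027,0.0228,0,0,220],[-0.027,0.0228,0,0,220],[-0.027,0.0228,0,0,220],[-0.027,0.0228,0,0,220],[0,0,0,0,220],[0,0,0,0,220],[0,0,0,0,220]]'
python3 - <<'E'
from h import *
im,p=snap("wrist","w17")
D=sil("wrist","long_tray")
for i,d in enumerate(D): print(d["confidence"],np.round(d["pixel"],1),d["region"].sum())
ch=sil("wrist","channel")
ig=np.zeros((480,640)); ig[300:]=1
v,e=fit("wrist","long_tray",D[0]["region"],p,[.648,-.006,0],ignore=ig); print(v,e)
draw(im[:,:,::-1],"wrist","long_tray",v,p,"w17s")
delta([*v[:2],.0175],v[2]+np.pi/2)
E
```

```text
t: 26.05
tool_pos: [0.646, -0.0891, 0.2001]
orientation: [-2.217, -2.22, 0.003]
force: [-1.0, -0.1, -0.4]
opening: 0.0319
0.56 [331.1 130.4] 15303
0.38 [327.2 271.9] 11941
[ 0.64898059 -0.00549294 -0.0046813 ] 0.15288274886508219
tool [ 0.6466 -0.0883  0.2024] shift [0.0827 0.0028 0.1849] twist 0.0079 q6 -0.218 t 26.2 F [-0.4  0.1 -1.2] open 0.0314
```

View pics/w17s.png

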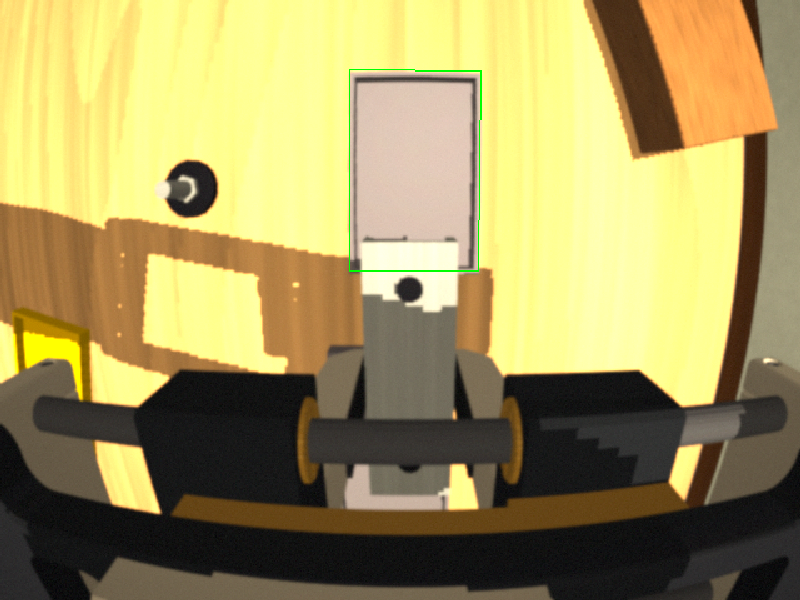

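```bash
python3 -m creep '[[0.0277,0.001,0,0,220],[0.0277,0.001,0,0.008,220],[0.0277,0.001,0.02,0,220],[0,0,0.03,0,220],[0,0,0.03,0,220],[0,0,0.03,0,220],[0,0,0.03,0,220],[0,0,0.01,0,220],[0,0,0,0,220],[0,0,0,0,220]]'
python3 -c "
from h import *
delta([.649,-.0055,.0175],-.0047+np.pi/2);snap('wrist','w18')"
```

```text
t: 27.03
tool_pos: [0.6503, -0.0059, 0.0535]
orientation: [-2.227, -2.216, -0.0]
force: [2.1, -0.9, -1.2]
opening: 0.0313
tool [ 0.6503 -0.0059  0.0535] shift [ 0.0004 -0.0013  0.036 ] twist -0.0006 q6 -0.083 t 27.03 F [ 2.1 -0.9 -1.2] open 0.0313
```

View pics/w18.png

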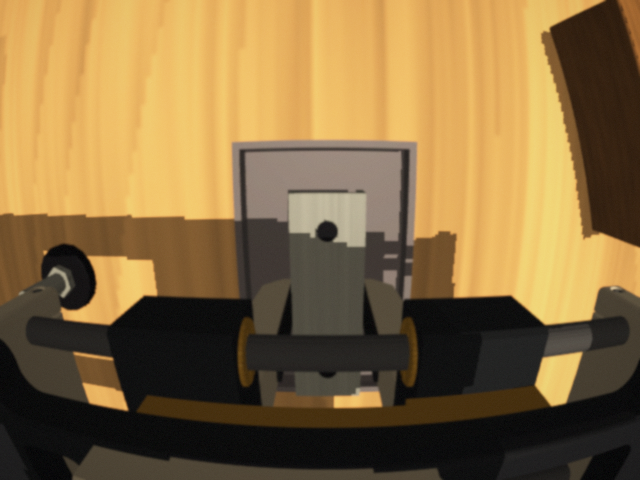

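```bash
python3 -m creep '[[0,0,0.015,0,220],[0,0,0.012,0,220],[0,0,0.005,0,220],[0,0,0.003,0,220],[0,0,0,0,220],[0,0,0,0,220],[0,0,0,0,220]]'
```

```text
t: 27.67
tool_pos: [0.6504, -0.0065, 0.0175]
orientation: [2.228, 2.215, 0.0]
force: [0.2, 0.8, -0.9]
opening: 0.0319
```

```bash
python3 -m creep '[[0,0,0.0007,0,220],[0,0,0,0,220],[0,0,0,0,220]]'
python3 -m creep '[[0,0,0,0,140],[0,0,0,0,130],[0,0,0,0,130],[0,0,0,0,130],[0,0,0,0,130],[0,0,-0.005,0,130],[0,0,-0.02,0,130],[0,0,-0.035,0,130],[0,0,-0.035,0,130],[0,0,-0.035,0,80],[0,0,-0.035,0,60],[0,0,0,0,60]]'
python3 -c "
from h import *
delta([.649,-.0055,.0175],-.0047+np.pi/2);snap('wrist','w19')"
```

```text
t: 27.92
tool_pos: [0.6504, -0.0064, 0.0169]
orientation: [2.228, 2.215, 0.0]
force: [-0.8, 0.1, -1.6]
opening: 0.0314
t: 28.92
tool_pos: [0.6548, -0.0067, 0.1925]
orientation: [2.221, 2.207, 0.014]
force: [1.3, -0.4, 1.6]
opening: 0.0607
tool [ 0.6548 -0.0067  0.1925] shift [ 0.0014 -0.0082  0.1749] twist -0.0012 q6 -0.083 t 28.92 F [ 1.3 -0.4  1.6] open 0.0607
```

View pics/w19.png

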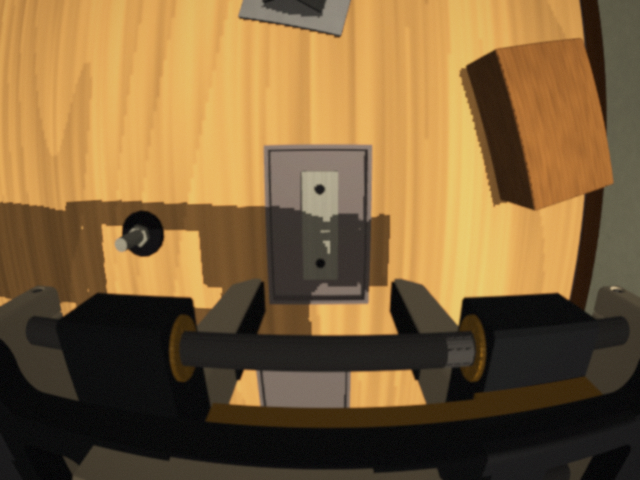

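```bash
python3 -c "
from h import *
delta([.462,-.065,.2],np.pi/2)"
python3 -m creep '[[-0.01,-0.032,0,0,40],[-0.01,-0.032,0,0,40],[-0.01,-0.032,0,0,40],[-0.01,-0.032,0,0,40],[-0.01,-0.032,0,0,40],[-0.01,-0.031,0,0,40],[0,0,0,0,40],[0,0,0,0,40],[0,0,0,0,40]]'
python3 - <<'E'
from h import *
im,p=snap("wrist","w20")
D=sil("wrist","foot_a")
for i,d in enumerate(D): print(d["confidence"],np.round(d["pixel"],1),d["region"].sum())
D.sort(key=lambda d:abs(d["pixel"][0]-325)+abs(d["pixel"][1]-180))
v,e=fit("wrist","foot",D[0]["region"],p,[.463,-.018,0]); print(v,e)
draw(im[:,:,::-1],"wrist","foot",v,p,"w20s",crop=(220,80,420,260))
delta([*v[:2],.032],np.pi/2)
E
```

```text
tool [ 0.6537 -0.0067  0.1888] shift [-0.0595 -0.1912 -0.0131] twist -0.0059 q6 -0.083 t 28.97 F [-0.1 -0.7  0.2] open 0.065
t: 29.72
tool_pos: [0.4594, -0.0653, 0.1819]
orientation: [2.228, 2.214, 0.001]
force: [0.9, 0.5, -0.8]
opening: 0.0784
0.91 [337.7 169.3] 2256
[ 0.46874518 -0.01288148  0.18425151] 0.032139132248644134
tool [ 0.4599 -0.0651  0.1821] shift [0.0523 0.0085 0.1501] twist -0.0056 q6 -0.246 t 29.82 F [ 0.5  0.  -0.3] open 0.0783
```

View pics/w20s.png

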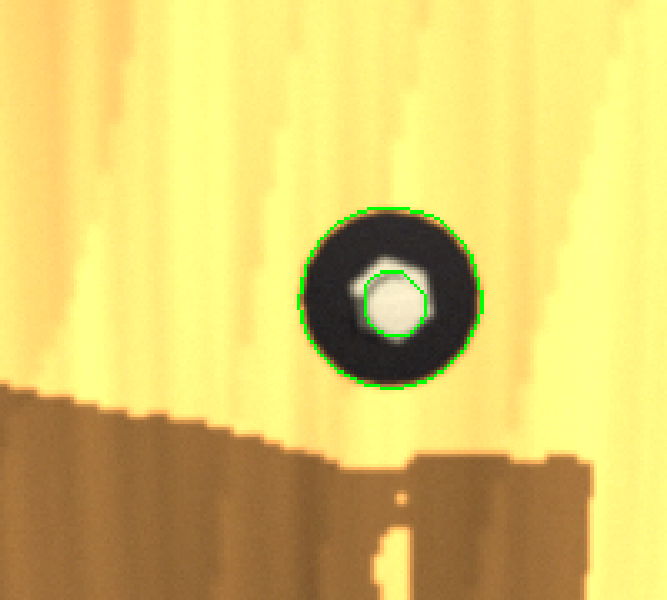

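```bash
python3 -m creep '[[0.0262,0.0043,0,0,60],[0.0261,0.0043,0.015,0,100],[0,0,0.03,0,120],[0,0,0.035,0,120],[0,0,0.035,0,120],[0,0,0.025,0,120],[0,0,0.011,0,120],[0,0,0,0,120],[0,0,0,0,120]]'
python3 -c "
from h import *
delta([.4687,-.0129,.031],np.pi/2);snap('wrist','w21')"
```

```text
t: 30.57
tool_pos: [0.4685, -0.0128, 0.0313]
orientation: [-2.227, -2.215, 0.001]
force: [0.9, 0.2, 0.4]
opening: 0.049
tool [ 0.4685 -0.0128  0.0313] shift [-0.0001  0.0002  0.0003] twist -0.0056 q6 -0.131 t 30.57 F [0.9 0.2 0.4] open 0.049
```

View pics/w21.png

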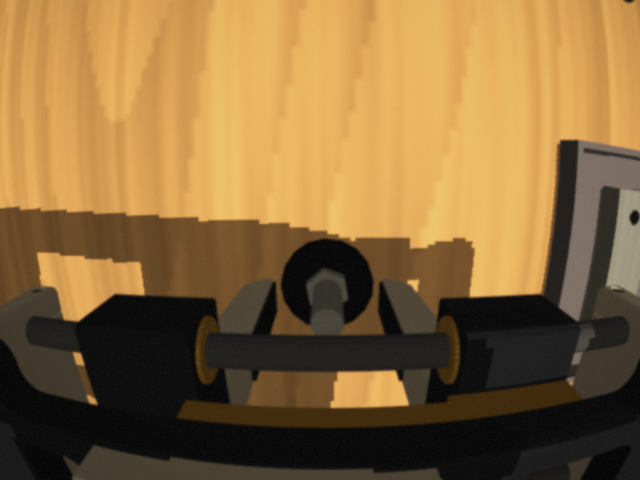

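Stem centred at column 327 between the jaws. Close, then lift and look for the grey two-bay tray.

```bash
python3 -m creep '[[0,0,0,0,245],[0,0,0,0,245],[0,0,0,0,245],[0,0,0,0,245],[0,0,0,0,245],[0,0,0,0,245],[0,0,0,0,245],[0,0,0,0,245],[0,0,0,0,245]]' 25
python3 -m creep '[[0,0,-0.015,0,245],[0,0,-0.03,0,245],[0,0,-0.035,0,245],[0,0,-0.035,0,245],[0,0,-0.035,0,245],[0,0,0,0,245],[0,0,0,0,245]]'
python3 -c "
from h import *
delta([.63,-.32,.18],np.pi/2)"
```

```text
t: 31.37
tool_pos: [0.4681, -0.0131, 0.0312]
orientation: [2.228, 2.215, 0.0]
force: [-0.5, -0.2, 3.9]
opening: 0.0135
t: 31.95
tool_pos: [0.4697, -0.0132, 0.1835]
orientation: [2.225, 2.212, 0.005]
force: [0.8, 0.4, -2.5]
opening: 0.013
tool [ 0.4697 -0.0132  0.1835] shift [-0.3058  0.1622  0.0045] twist -0.006 q6 -0.131 t 31.95 F [ 0.8  0.4 -2.5] open 0.013
```

```bash
python3 -m creep '[[-0.0306,0.0162,0,0,245],[-0.0306,0.0162,0,0,245],[-0.0306,0.0162,0,0,245],[-0.0306,0.0162,0,0,245],[-0.0306,0.0162,0,0,245],[-0.0306,0.0162,0,0,245],[-0.0306,0.0162,0,0,245],[-0.0306,0.0162,0,0,245],[-0.0306,0.0162,0,0,245],[-0.0306,0.0162,0,0,245],[0,0,0,0,245],[0,0,0,0,245]]'
python3 - <<'E'
from h import *
im,p=snap("wrist","w22")
D=sil("wrist","feet_tray")
for i,d in enumerate(D): print(d["confidence"],np.round(d["pixel"],1),d["region"].sum())
np.save("pics/w22m.npy",D[0]["region"])
ig=np.zeros((480,640)); ig[235:]=1
v,e=fit("wrist","feet_tray",D[0]["region"],p,[.628,-.237,0],ignore=ig); print(v,e)
draw(im[:,:,::-1],"wrist","feet_tray",v,p,"w22s")
delta([*v[:2],.0175],v[2]+np.pi/2)
E
```

```text
t: 32.95
tool_pos: [0.6267, -0.3209, 0.1762]
orientation: [-2.226, -2.208, 0.002]
force: [-0.1, 0.2, -1.2]
opening: 0.0132
0.91 [333.5 135.7] 25995
[ 0.63112214 -0.2398144   0.00103013] 0.03090835718784532
tool [ 0.6271 -0.319   0.1786] shift [0.0789 0.004  0.1612] twist -0.007 q6 -0.538 t 33.05 F [-0.5  0.7 -0.8] open 0.0134
```

View pics/w22s.png

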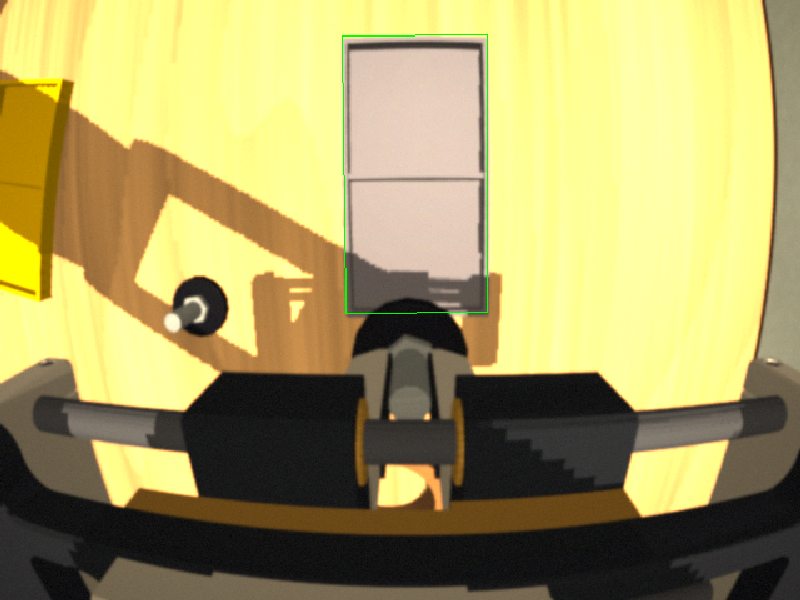

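```bash
python3 -m creep '[[0.0318,0.001,0,-0.007,245],[0.0318,0.001,0,0,245],[0.0318,0.001,0,0,245],[0.0316,0.001,0.02,0,245],[0,0,0.03,0,245],[0,0,0.03,0,245],[0,0,0.025,0,245],[0,0,0.01,0,245],[0,0,0,0,245],[0,0,0,0,245],[0,0,0,0,245]]'
python3 -c "
from h import *
delta([.631,-.192,.035],np.pi/2);snap('wrist','w23')"
```

```text
t: 33.97
tool_pos: [0.6335, -0.1933, 0.0685]
orientation: [2.218, 2.22, 0.002]
force: [-0.1, -0.3, -0.2]
opening: 0.0136
tool [ 0.6335 -0.1933  0.0685] shift [ 0.0014 -0.0026  0.0335] twist 0.0011 q6 -0.375 t 33.97 F [-0.1 -0.3 -0.2] open 0.0136
```

View pics/w23.png

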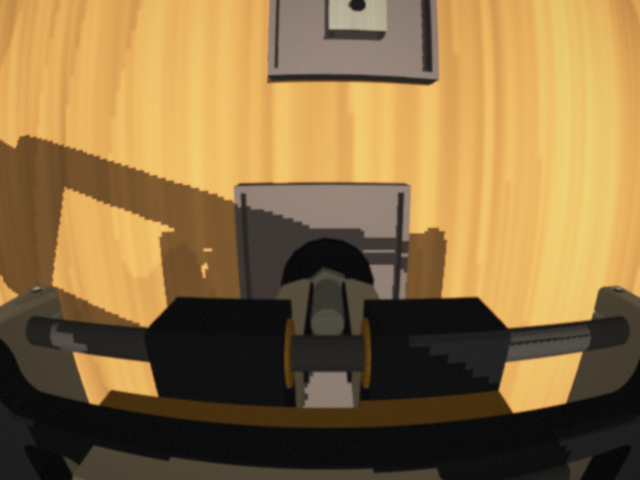

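```bash
python3 -m creep '[[0.001,-0.002,0.015,0,245],[0,0,0.01,0,245],[0,0,0.005,0,245],[0,0,0.0025,0,245],[0,0,0,0,245],[0,0,0,0,245],[0,0,0,0,245]]'
```

```text
t: 34.6
tool_pos: [0.6305, -0.1922, 0.0345]
orientation: [2.22, 2.222, 0.0]
force: [-3.3, 1.1, 4.7]
opening: 0.0135
```

```bash
python3 -m creep '[[0,0,0,0,210],[0,0,0,0,180],[0,0,0,0,150],[0,0,0,0,120],[0,0,0,0,120],[0,0,0,0,120],[0,0,-0.01,0,120],[0,0,-0.025,0,120],[0,0,-0.035,0,120],[0,0,-0.035,0,120],[0,0,-0.035,0,60],[0,0,0,0,60]]'
python3 -c "
from h import *
delta([.458,-.385,.18],np.pi/2);snap('wrist','w24')"
```

```text
t: 35.6
tool_pos: [0.6344, -0.1936, 0.1844]
orientation: [2.211, 2.214, 0.009]
force: [2.0, -0.4, 1.8]
opening: 0.0582
tool [ 0.6344 -0.1936  0.1844] shift [-0.1912 -0.1767  0.003 ] twist 0.0011 q6 -0.375 t 35.6 F [ 2.  -0.4  1.8] open 0.0582
```

View pics/w24.png

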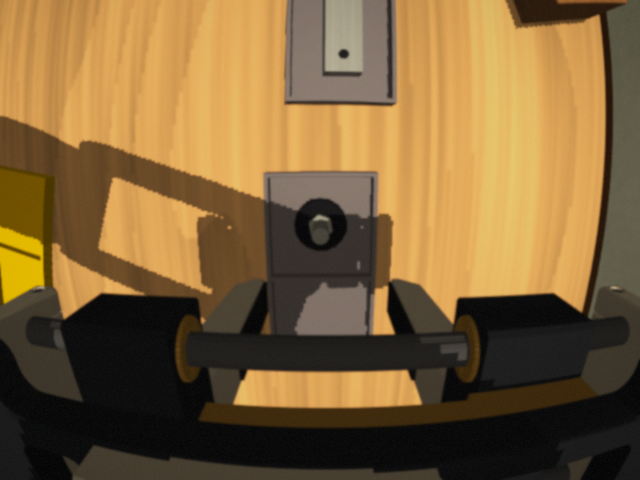

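Foot upright in the centre of the far bay (320,225). Now the second foot.

```bash
python3 -m creep '[[-0.0273,-0.0252,0,0,40],[-0.0273,-0.0252,0,0,40],[-0.0273,-0.0252,0,0,40],[-0.0273,-0.0252,0,0,40],[-0.0273,-0.0252,0,0,40],[-0.0273,-0.0252,0,0,40],[-0.0273,-0.0252,0,0,40],[0,0,0,0,40],[0,0,0,0,40],[0,0,0,0,40]]'
python3 - <<'E'
from h import *
im,p=snap("wrist","w25")
D=sil("wrist","foot_a")
for i,d in enumerate(D): print(d["confidence"],np.round(d["pixel"],1),d["region"].sum())
D.sort(key=lambda d:abs(d["pixel"][0]-325)+abs(d["pixel"][1]-180))
v,e=fit("wrist","foot",D[0]["region"],p,[.457,-.337,0]); print(v,e)
draw(im[:,:,::-1],"wrist","foot",v,p,"w25s",crop=(220,80,420,260))
delta([*v[:2],.031],np.pi/2)
E
```

```text
t: 36.48
tool_pos: [0.4539, -0.3828, 0.173]
orientation: [-2.221, -2.221, -0.001]
force: [0.5, 1.2, -0.3]
opening: 0.0783
0.64 [517.9  30.9] 1799
0.56 [338.4 178.8] 2325
[ 0.46273408 -0.33475764  0.09242093] 0.05074256799493991
tool [ 0.4547 -0.3821  0.1732] shift [0.0473 0.0081 0.1422] twist 0.0023 q6 -0.788 t 36.58 F [ 0.1  0.9 -0.9] open 0.0783
```

View pics/w25s.png

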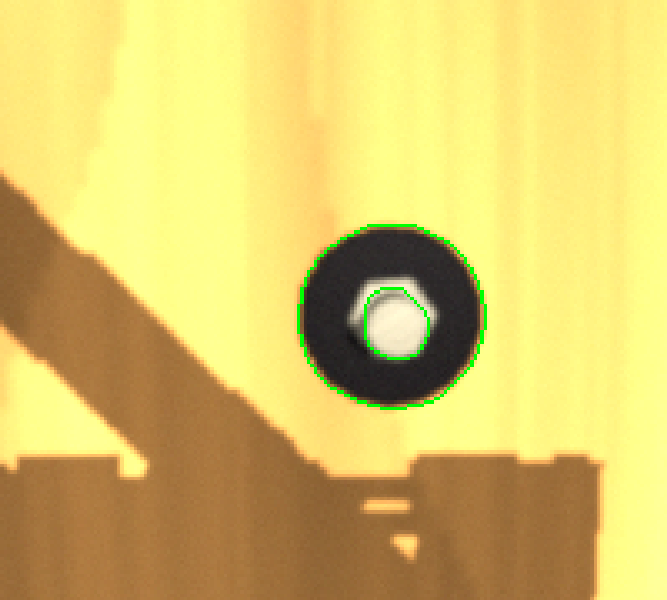

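```bash
python3 -m creep '[[0.0237,0.004,0,0,60],[0.0236,0.004,0.015,0,100],[0,0,0.03,0,120],[0,0,0.035,0,120],[0,0,0.03,0,120],[0,0,0.022,0,120],[0,0,0.01,0,120],[0,0,0,0,120],[0,0,0,0,120]]'
python3 -c "
from h import *
delta([.4627,-.3348,.031],np.pi/2);snap('wrist','w26')"
```

```text
t: 37.33
tool_pos: [0.4626, -0.3354, 0.0318]
orientation: [-2.219, -2.224, -0.0]
force: [0.4, -0.9, -0.2]
opening: 0.0489
tool [ 0.4626 -0.3354  0.0318] shift [0.0006 0.0001 0.0008] twist 0.0022 q6 -0.719 t 37.33 F [ 0.4 -0.9 -0.2] open 0.0489
```

View pics/w26.png

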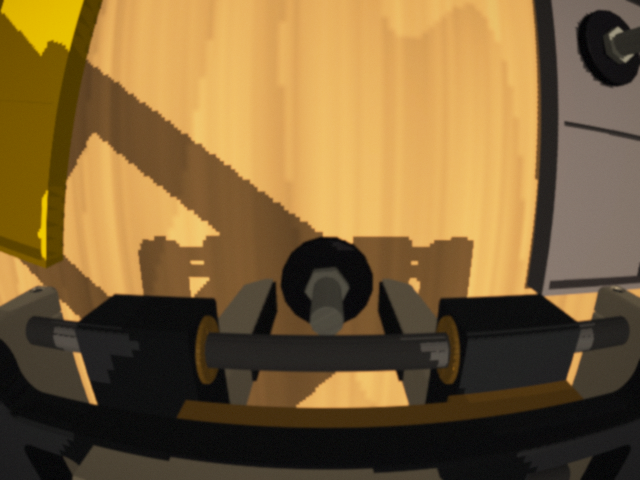

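```bash
python3 -m creep '[[0,0,0,0,245],[0,0,0,0,245],[0,0,0,0,245],[0,0,0,0,245],[0,0,0,0,245],[0,0,0,0,245],[0,0,0,0,245],[0,0,0,0,245],[0,0,0,0,245]]' 25
python3 -m creep '[[0,0,-0.015,0,245],[0,0,-0.03,0,245],[0,0,-0.035,0,245],[0,0,-0.03,0,245],[0,0,0,0,245],[0,0,0,0,245]]'
python3 -c "
from h import *
delta([.631,-.288,.09],np.pi/2)"
```

```text
t: 38.13
tool_pos: [0.462, -0.3361, 0.0317]
orientation: [2.22, 2.222, -0.0]
force: [-0.9, -0.2, 2.4]
opening: 0.0134
t: 38.63
tool_pos: [0.4632, -0.337, 0.1438]
orientation: [2.217, 2.219, 0.001]
force: [-0.7, -0.5, -0.8]
opening: 0.0133
tool [ 0.4632 -0.337   0.1438] shift [0.049  0.1677 0.0543] twist 0.001 q6 -0.72 t 38.63 F [-0.7 -0.5 -0.8] open 0.0133
```

```bash
python3 -m creep '[[0.0098,0.0335,0,0,245],[0.0098,0.0335,0,0,245],[0.0098,0.0335,0,0,245],[0.0098,0.0335,0,0,245],[0.0098,0.0335,0.005,0,245],[0,0,0.025,0,245],[0,0,0.025,0,245],[0,0,0.02,0,245],[0,0,0,0,245],[0,0,0,0,245],[0,0,0,0,245]]'
python3 -c "
from h import *
delta([.631,-.288,.0355],np.pi/2);snap('wrist','w27')"
```

```text
t: 39.55
tool_pos: [0.6292, -0.2868, 0.0665]
orientation: [-2.22, -2.222, 0.0]
force: [-0.2, 0.6, -0.3]
opening: 0.0135
tool [ 0.6292 -0.2868  0.0665] shift [-0.0012  0.0018  0.031 ] twist 0.0008 q6 -0.503 t 39.55 F [-0.2  0.6 -0.3] open 0.0135
```

View pics/w27.png

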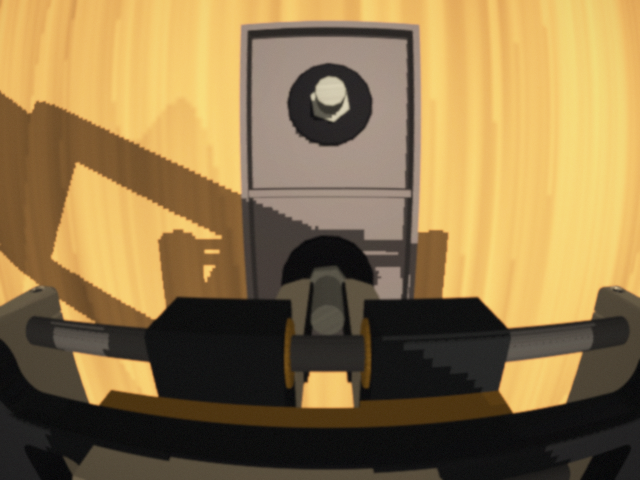

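```bash
python3 -m creep '[[-0.001,0.0015,0.015,0,245],[0,0,0.01,0,245],[0,0,0.004,0,245],[0,0,0.002,0,245],[0,0,0,0,245],[0,0,0,0,245],[0,0,0,0,245]]'
```

```text
t: 40.18
tool_pos: [0.6307, -0.2878, 0.0352]
orientation: [-2.22, -2.222, 0.0]
force: [-0.8, 0.2, 0.9]
opening: 0.0131
```

```bash
python3 -m creep '[[0,0,0.0008,0,245],[0,0,0,0,245],[0,0,0,0,245]]'
python3 -m creep '[[0,0,0,0,210],[0,0,0,0,180],[0,0,0,0,150],[0,0,0,0,120],[0,0,0,0,120],[0,0,0,0,120],[0,0,-0.01,0,120],[0,0,-0.025,0,120],[0,0,-0.035,0,120],[0,0,-0.035,0,120],[0,0,-0.035,0,60],[0,0,-0.01,0,60]]'
python3 -m creep '[[-0.03,-0.03,-0.01,0,60],[-0.03,-0.03,0,0,60],[-0.03,-0.03,0,0,60],[0,-0.03,0,0,60],[0,-0.03,0,0,60],[0,-0.03,0,0,60],[0,0,0,0,60],[0,0,0,0,60]]'
python3 - <<'E'
from h import *
for c in("wrist","top","side"): snap(c,"f_"+c)
for q in("tub","tape_roll"):
    for d in tip_of("top",q)[:1]: print(q,d["pixel"],onz("top",d["pixel"],0)[:2],d["confidence"])
a=cv2.imread("pics/f_top.png");b=cv2.imread("pics/f_side.png")
A=cv2.resize(a[130:280,80:570],(790,242));B=cv2.resize(b[110:400,220:560],None,fx=1.2,fy=1.2)
B=cv2.copyMakeBorder(B,0,0,0,790-B.shape[1],cv2.BORDER_CONSTANT)
cv2.imwrite("pics/f.png",np.clip(np.vstack([A,B])*1.4,0,255).astype('uint8'))
print(read_state()["t"],read_state()["tool_pos"])
E
```

```text
t: 40.43
tool_pos: [0.6309, -0.2879, 0.0352]
orientation: [2.22, 2.223, -0.0]
force: [-4.1, 1.8, 5.6]
opening: 0.0136
t: 41.43
tool_pos: [0.6336, -0.2892, 0.1935]
orientation: [2.213, 2.215, 0.005]
force: [0.8, 0.3, 1.3]
opening: 0.0581
t: 42.1
tool_pos: [0.4521, -0.3758, 0.1947]
orientation: [2.222, 2.22, 0.0]
force: [0.4, -0.8, 1.1]
opening: 0.071
tub [134.8, 190.0] [0.59335871 0.50134552] 0.59
tape_roll [411.7, 177.0] [ 0.63063805 -0.20011221] 0.3
42.35 [ 0.45447224 -0.37546855  0.19446748]
```

View pics/f.png

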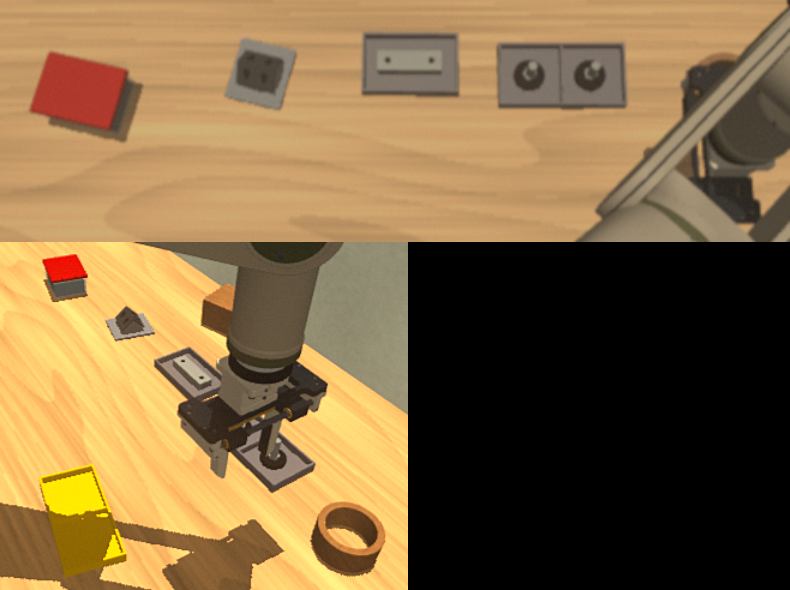

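View pics/f_wrist.png

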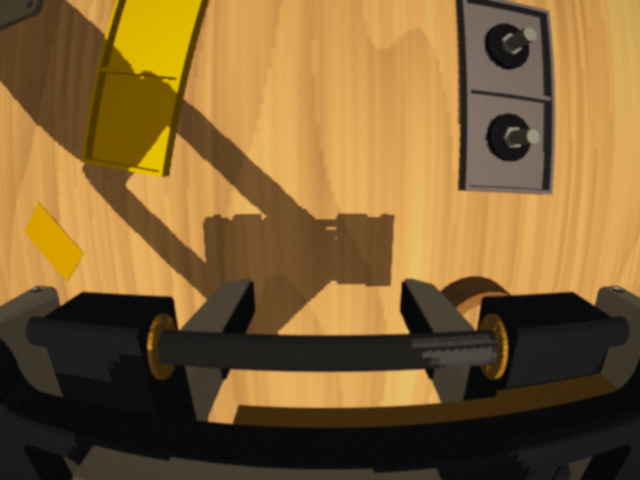

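```bash
python3 - <<'E'
from h import *
im=cv2.imread("pics/f_side.png");p=np.load("pics/f_side.npy",allow_pickle=True).item()
draw(im,"side","saddle",[.6335,.2273,-.246],p,"fs1",crop=(300,155,360,200),extra=w(M["angle_long"],.6335,.2273,-.246,.0145))
a=cv2.imread("pics/fs1.png");b=cv2.resize(im[155:200,300:360],(a.shape[1],a.shape[0]),interpolation=cv2.INTER_CUBIC)
cv2.imwrite("pics/fs2.png",cv2.resize(np.hstack([a,b]),(800,300)))
E
```

```text
(no output)
```

View pics/fs2.png

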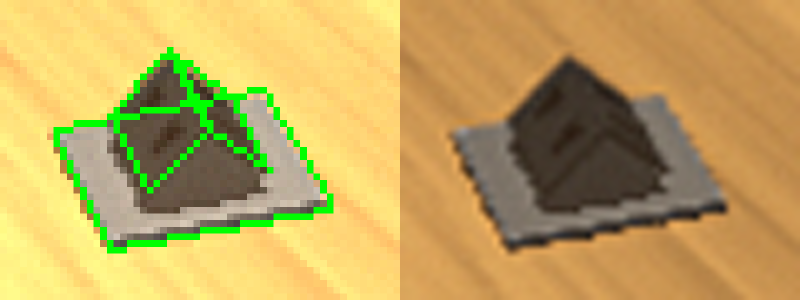

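```bash
python3 -c "
from plant import *
print(close_job(), read_state()['t'])"
```

```text
the job is handed in; nothing more can be done
the job is handed in; nothing more can be done
```

The job is done and handed in at about 42 s of the 136 s allowed:
- **Angle offcuts:** the short one went on the stub first, then the long one over it.
- **Channel:** it lies open side down in the long tray, near its centre.
- **Feet:** one stands in each bay of the grey feet_tray. The yellow look-alike was left alone.

**Last checks:**
- **Stack:** the wrist view after release put the long angle within about 1 mm of the saddle's centre. The side view shows its ridge at or just below the nested height; a dark area below it on the robot's side I took for shadow. The wrist fits alone are weak on height: they matched slightly better 3–6 mm above nested.
- **Channel and feet:** the channel is flat in its tray and both feet are upright in their bays.
- **Tub:** the top camera found it where it was at the start, to about 2 mm.
- **Tape roll:** the top camera's view of it was blocked by the arm, and the network's only answer was a wrong, low-confidence one on the feet tray. The side view shows it standing undisturbed; I never moved near it.

The highest external force I read was about 19 N, while seating the long angle.

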